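# Tighten the nut of a sloping print press in short wrench strokes

### The arm

A 7-joint arm with a two-finger parallel gripper is mounted at the origin on the work surface. World frame = base frame: x ahead of the robot, y to its left, z up, the work surface at z = 0. Lengths are in mm, angles in rad, forces in N, time in s.
With the tool pointing down it reaches from about 400 to 850 mm from the base axis. Payload 4.4 kg.
Tool frame: the origin (TCP) lies at the very end of the fingers, on their centre line; the grasp point (between the pads) lies 19 mm behind it; z points along the fingers, y is the line along which they close (so a half turn about z gives the same grasp; the last joint's range is limited). The gripper opens to 94 mm and grips with 3 to 60 N. Pads are 16 mm wide; open, the fingers measure 119 mm over their backs; the gripper's body (75 mm by 177 mm) begins 78 mm behind the grasp point.
Start: joints at [-1.33, 0.628, 0.038, 1.517, -0.027, 0.996, -0.02], TCP at [196.281, 619.671, 205.478] pointing down, gripper open.
Joint ranges: [-3.06, 3.06], [-0.37, 2.12], [-1.25, 1.32], [0.18, 2.47], [-1.1, 4.24], [0.23, 1.98], [-2.94, 2.94]. Speed limits (rad/s): [2.57, 2.57, 3.14, 3.14, 3.14, 3.14, 3.14].

### API

Orientations are given as a unit quaternion [w, x, y, z].
In Python, from workcell import arm gives the robot as it stands.
- The arm moves only by the shell command python3 -m crank 'ROWS' [FORCE]. ROWS is JSON, a list that holds one entry, the list of rows, each a list of 7 numbers: the shift along the tool's x, y, z in mm, then the turn, a rotation vector about the tool's x, y, z in rad, then the finger opening in mm, from 0 to 94. A call has exactly 8 rows; each row shifts and turns the commanded pose from where the row before left it, along the tool's axes as they then stand; what a row does not reach is not made up. A row lasts 1/12 s, in which the tool goes at most 41.7 mm and 7.16 degrees, less where a joint would pass 70% of its speed; a pose out of reach is approached as far as the arm can. A call is refused whole if a number of a shift passes 41.7 or a number of a turn 0.125, either way. A call with a gripper value outside its range is refused whole. The fingers move at their own pace and stop on an object; FORCE is the grip in N (left out, the last holds). Time passes only in rows, so rows that do not move let the fingers close, or fill a call up. It gives the time, the measured TCP pose, the force, the opening and the grip force at its end, in the units of the state.
- arm.read_state(): the state, without advancing time (a new reading comes with each control period).
- arm.camera(name): name is "side" or "top"; returns (picture, depth): 420x560x3 uint8, red, green, blue; 420x560 float32, mm along the optical axis (not along the pixel's ray), 0 where there is no reading.
- arm.camera_params(name): a dict with "K" (3x3 intrinsics, pixels), "world_to_cam" (4x4, takes a point from world to camera coordinates). Camera axes: x right, y down, z forward; pixel columns grow to the right and rows downward; lengths in mm; the calibration is good to about 2 mm. A picture is of the moment at which its call begins. camera_params takes no time and is no camera call.
- arm.close_job(): hands the job in; it is judged then, once.
Trained networks look in the newest picture that a camera, given by its name, has taken for a name from the list of things; names that differ only in an ending like _2 or _b are one class to them, and where a whole thing is asked for, a point or a joint stands for the part that bears it (a point fixed in the world has none). Each returns a list of dicts, best first, with "conf" (0 to 1); they miss things now and then, are a little off and sometimes report something else, mostly with a low value. They report only what shows in the picture. A call takes as long as a camera call. They do not tell look-alikes from the thing itself.
- arm.spot_in(camera, label): "rect" ([left, top, width, height] in pixels, round what is visible of it).
- arm.tip_of(camera, label): "centre" ([column, row] in pixels: a listed point, or the origin of a listed thing).
The state is a dict: "clock": time; "joint_positions": joint angles; "qvel": joint speeds; "effort": joint torques, N m; "tcp_pos": TCP position; "orientation": TCP orientation; "wrist_force": force on the tool from outside, world axes, zero at the start; "ft_torque": the same for the moment, N m; "grip_width": opening from 0.0 (shut) to 1.0 (fully open); "grip_force": force on a finger pad.
Only numpy, scipy, OpenCV 4.12 (cv2) and the standard library are available. Lean on these libraries where they do the work, as an engineer would, in place of code of your own. Each camera call takes 0.05 s, during which the arm holds its last target. There are 200 camera calls.

### The job

Lift the slide magazine out of the sloping press and stand it upright on the table, then use the ring wrench, and not the fingers, to tighten the press's big hexagon nut clockwise until its lug is fully home against the stop block; the side cheeks block the swing, so lift the wrench off and reseat it for a fresh stroke. When the nut is tight, leave the wrench lying flat on the table, the magazine still standing upright on the table and the other desk things where they were.

Things in the scene. Friction and masses are not known exactly. Their poses are not given: they have to be found in the camera images.
- press: Heavy grey steel flattening press fixed to the table: about 250 wide (its y), 270 deep, up to 260 tall, a sloping plate between two side cheeks. Origin at table height straight below point plate. Its frame is level (z up); +x is the up-slope side, roughly towards the left (+y) of the robot: the plate slopes down to the robot's right and some way to the front.
- plate (a point): Point where the nut axis meets the face of the sloping pressure plate, 150 above the table. z is the nut axis, square to the face, leaning 30 deg from vertical to the down-slope side (the robot's right); x points up the slope, y across. The face runs from x = -180 to +55 and y = -112 to +112.
- lip (a point): Middle of the top inner edge of the lip across the plate's lower end: 12 high, 10 thick, 190 long, inner face 167 down-slope of the nut axis. Axes as point plate.
- cheek_near (a point): Middle of the top inner edge of the side cheek nearer the robot (+y of plate). The cheeks are 10 thick, run the plate's full length, inner faces 112 from the nut axis, tops 65 above the plate face (square to it). Axes as point plate.
- cheek_far (a point): The same point of the side cheek farther from the robot (-y of plate). With the wrench seated on the nut the cheeks allow its handle to swing about 42 deg either side of straight down-slope.
- stop (a point): Centre of the top of the fixed stop block, 14 x 14 x 20 high, standing on the plate 43 up-slope of the nut axis. Axes as point plate.
- nut_seat (a point): On the nut axis, 30 above the plate: centre of the nut's shoulder (radius 30), where the wrench's origin comes when fully seated. z is the nut axis, outwards. Above it: hexagon 40 across flats for 16, tapered lead-in for 8, stud end for 5; greased, slippery. Flats face along this point's x and every 60 deg; x turns with the nut: 36 deg minus the nut joint, anticlockwise from up-slope.
- lug (a point): Outer end of the lug, 51 from the nut axis, 6 above the plate: a bar 14 wide and 12 high sticking out from the foot of the nut's round shoulder and turning with it, lower than the wrench. When the nut is tight the lug's side lies against the stop block.
- nut (a joint): Turn of the steel nut in rad, positive clockwise looking down onto the plate. Starts between 0 and 0.28; stops hard at 1.95, lug against stop block (tight). Friction of about 0.7 N m; stays where left. The wrench fits with its handle (36 deg minus this value, plus any multiple of 60 deg) anticlockwise from straight down-slope.
- wrench: Loose steel ring wrench, 184 long, 20 thick, 0.35 kg, flat on the table left or right of the press. Origin on the underside at the ring's centre; z square to its flat, up; handle along -x, 18 wide, 20 high, to 155 from the ring centre; centre of mass about 55 along it. Hexagon opening right through, 43 across flats, facing its x and every 60 deg; about 8 deg play each way on the nut. Ring 58 across.
- wrench_end (a point): Centre of the end face of the wrench handle, 155 from the ring centre, at half thickness.
- magazine: Loose straight slide magazine: grey plastic box full of white slides, 44 (x) x 110 (y) x 50 high, about 0.22 kg, solid. Origin at the centre of its underside, z up through it. It starts on the sloping plate, leaning 30 deg with it, resting on the lower lip, up to 40 either way from the middle along the lip, and blocks the wrench's swing.
- punch: Bystander: paper punch of black plastic and steel, 130 x 75 x 62 high, loose on the table on the other side of the press from the wrench. Origin under its centre. Leave alone.
- loupe: Bystander: black magnifying loupe, round, radius 27, 55 high, standing near the far left corner of the press. Origin under its centre. Leave alone.
- slide_box: Bystander: small white box of slides 56 x 56 x 50 high, standing near the far right corner of the press. Origin under its centre. Leave alone.
Mind the look-alikes: they are no part of the job. There is more than one size of the wrench; the job needs the smaller. There is more than one size of the magazine; the one meant has the size given above.

How it is judged (in metres and radians):
On the way, in this order (a step that is already met when the one before it is completed fails the run):
1. the slide magazine stands upright on the table, let go (height (world z) of magazine below 0.01 m and angle between magazine's own z axis and vertical below 0.12 rad and linear speed of magazine below 0.03 m/s and contact force between the fingers and magazine below 0.1 N), for 0.2 s.
2. the wrench, seated on the nut, has turned it past 0.45 rad (value of joint nut above 0.45 rad and distance between wrench and nut_seat below 0.012 m).
3. the wrench is lifted clear of the nut (distance between wrench and nut_seat above 0.018 m), for 0.05 s.
4. the wrench, reseated on the nut, has turned it home (past 1.82 rad) (value of joint nut above 1.82 rad and distance between wrench and nut_seat below 0.012 m).
At the end, for the whole second after the job is handed in: The nut is home (above 1.82 rad, within about 7 deg of its stop), the wrench lies flat on the table (ring and handle end both below 30 mm), the magazine stands upright on the table (underside within 10 mm of it, within 7 deg of upright), and both are at rest (value of joint nut above 1.82 rad and height (world z) of each of wrench, wrench_end below 0.03 m and linear speed of each of wrench, magazine below 0.03 m/s and height (world z) of magazine below 0.01 m and angle between magazine's own z axis and vertical below 0.12 rad); the robot touches nothing.
It fails at once if the fingers press on the nut (over 3 N) (contact force between the fingers and nut above 3 N).
It fails at once if the punch is moved by more than 30 mm (distance of punch from where it was at the start of the episode above 0.03 m).
It fails at once if the loupe is moved by more than 30 mm (distance of loupe from where it was at the start of the episode above 0.03 m).
It fails at once if the slide box is moved by more than 30 mm (distance of slide_box from where it was at the start of the episode above 0.03 m).
It also fails if it takes over 72 s, if anything falls off the work surface, if the arm or the gripper's body presses on something with over 40 N, if the wrist force passes 120 N, or if a joint passes its speed limit or range.

## Working session

There is one attempt and no reset: what is moved stays moved. The work goes in short steps, Python scripts to look and compute and a shell command to move; the robot and the scene stay as the last step left them, time stands still between calls to the robot, and variables do not carry over. Pictures are saved under pics/ and viewed, at most 10 in all, crops included, and the job is handed in when it is done.

```bash
ls; mkdir -p pics; cat > h.py <<'E'
import numpy as np, cv2
from workcell import arm
from scipy.spatial.transform import Rotation as R
def snap(n,fn=None):
    p,d=arm.camera(n)
    if fn: cv2.imwrite('pics/'+fn,p[:,:,::-1])
    return p,d
def cloud(n,d):
    c=arm.camera_params(n);K=np.array(c['K']);T=np.linalg.inv(np.array(c['world_to_cam']))
    v,u=np.mgrid[:d.shape[0],:d.shape[1]]
    P=np.stack([(u-K[0,2])/K[0,0]*d,(v-K[1,2])/K[1,1]*d,d],-1)
    return P@T[:3,:3].T+T[:3,3]
def proj(n,P):
    c=arm.camera_params(n);K=np.array(c['K']);T=np.array(c['world_to_cam'])
    q=np.atleast_2d(P)@T[:3,:3].T+T[:3,3];q=q@K.T
    return q[:,:2]/q[:,2:]
def onplane(n,uv,z):
    c=arm.camera_params(n);K=np.array(c['K']);T=np.linalg.inv(np.array(c['world_to_cam']))
    r=T[:3,:3]@np.linalg.inv(K)@np.array([*uv,1.]);o=T[:3,3]
    return o+r*(z-o[2])/r[2]
E
python3 - <<'E'
from h import *
np.set_printoptions(precision=1,suppress=True)
print(arm.read_state())
for n in ['top','side']:
    p,d=snap(n,n+'0.png'); C=cloud(n,d); np.save(n+'.npy',C)
    c=arm.camera_params(n);print(n,np.linalg.inv(np.array(c['world_to_cam'])),c['K'])
    for l in ['plate','lip','stop','nut_seat','lug','wrench','wrench_end','magazine','cheek_near','cheek_far','punch','loupe','slide_box']:
        r=[(np.round(x['centre']),round(x['conf'],2)) for x in arm.tip_of(n,l)[:3]]
        print(l,[(a,b,C[int(np.clip(a[1],0,419)),int(np.clip(a[0],0,559))]) for a,b in r])
E
```

```text
pics
{'clock': 0.0, 'joint_positions': array([-1.3,  0.6,  0. ,  1.5, -0. ,  1. , -0. ]), 'qvel': array([-0., -0., -0., -0., -0., -0., -0.]), 'effort': array([ -0. , -55. ,   1.1, -18.7,  -0.1,   0. ,   0. ]), 'tcp_pos': array([196.1, 619. , 204.6]), 'orientation': array([-0. ,  0.2,  1. , -0. ]), 'wrist_force': array([ 0.2, -0.2,  0.1]), 'ft_torque': array([-0. , -0.1, -0. ]), 'grip_force': 0.0, 'grip_width': 1.00231254350947}
top [[   0.    -1.     0.1  438.3]
 [  -1.    -0.     0.   -30. ]
 [  -0.    -0.1   -1.  1284.2]
 [   0.     0.     0.     1. ]] [[497.4   0.  271.8]
 [  0.  497.4 215. ]
 [  0.    0.    1. ]]
plate [(array([258., 209.]), 0.81, array([578.9,  10.1, 197.8]))]
lip [(array([322., 207.]), 0.81, array([ 599.9, -139.2,  106. ])), (array([291., 160.]), 0.39, array([704.7, -61.5, 139. ]))]
stop [(array([247., 210.]), 0.81, array([577.5,  34.9, 186.5]))]
nut_seat [(array([262., 209.]), 0.67, array([579. ,   1.2, 199.6]))]
lug [(array([271., 228.]), 0.85, array([542.2, -19.3, 149.1])), (array([358., 179.]), 0.47, array([ 681.6, -234. ,   48.4]))]
wrench [(array([398., 3
[... 1647 characters left out ...]
y([318., 245.]), 0.68, array([ 584.4, -149.5,  116.5])), (array([380., 244.]), 0.63, array([ 800.1, -145. ,   16.1]))]
cheek_near [(array([274., 216.]), 0.69, array([550.5, -24.4, 132.4])), (array([263., 230.]), 0.56, array([476.2, -97.9, 171. ]))]
cheek_far [(array([336., 185.]), 0.58, array([712. , -51.1, 177. ]))]
punch [(array([222., 188.]), 0.62, array([581.3, 327. ,  15.2])), (array([338., 186.]), 0.57, array([914.6, 154.8,  -0.7])), (array([260., 229.]), 0.37, array([471.2, -94.4, 173.5]))]
loupe [(array([260., 193.]), 0.55, array([548.8,  34.5, 165.3]))]
slide_box [(array([373., 290.]), 0.93, array([ 657.3, -261.7,   32. ])), (array([272., 214.]), 0.67, array([544.6, -25.1, 140.9]))]
```

View pics/top0.png

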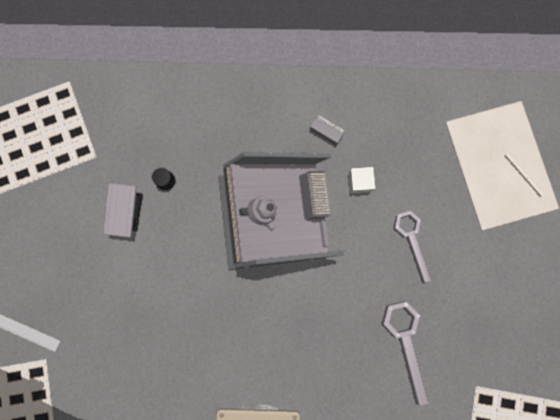

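View pics/side0.png

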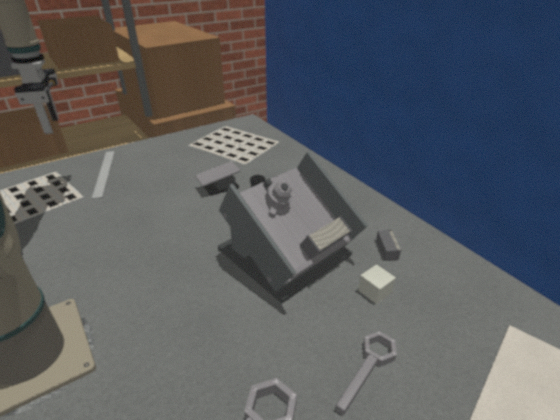

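The top view shows the press at about (275,210), with the magazine at (318,194) on its lip and the nut at (263,210) with its lug pointing to (271,228). The small wrench has its ring at (407,223) and its end at (427,281). The big wrench at (402,320) and the small magazine at (327,130) are the look-alikes.

```bash
cat > fit.py <<'E'
from h import *
np.set_printoptions(precision=2,suppress=True)
from scipy.optimize import minimize
Ct,Cs=np.load('top.npy'),np.load('side.npy')
for nm,C in [('top',Ct),('side',Cs)]:
    P=C.reshape(-1,3)
    T=P[(np.abs(P[:,2])<15)&(P[:,0]>250)&(P[:,0]<800)&(np.abs(P[:,1])<450)]
    print(nm,'table z med',np.median(T[:,2]))
A=np.vstack([Ct.reshape(-1,3),Cs.reshape(-1,3)])
src=np.r_[np.zeros(Ct.size//3),np.ones(Cs.size//3)]
box=(abs(A[:,0]-590)<80)&(A[:,1]>-110)&(A[:,1]<60)&(A[:,2]>70)&(A[:,2]<260)
for s in (0,1,2):
    m=box&((src==s)|(s==2)); Q=A[m]
    # robust plane, RANSAC
    rng=np.random.default_rng(0);best=0
    for _ in range(600):
        a,b,c=Q[rng.choice(len(Q),3,False)];n=np.cross(b-a,c-a);n/=np.linalg.norm(n)+1e-9
        i=abs((Q-a)@n)<4
        if i.sum()>best: best=i.sum();I=i
    q=Q[I];c=q.mean(0);n=np.linalg.svd(q-c,full_matrices=False)[2][2];n*=np.sign(n[2])
    print(s,'n',n,'c',c,len(q),'tilt',np.degrees(np.arccos(n[2])),'yaw of -horiz',np.degrees(np.arctan2(-n[1],-n[0])))
yaw=np.arctan2(-n[1],-n[0])
# frame: z=n tilt 30, x up-slope
def frame(yaw):
    h=np.array([np.cos(yaw),np.sin(yaw),0]);ez=np.array([0,0,1.])
    z=-h*.5+ez*np.cos(np.pi/6);x=h*np.cos(np.pi/6)+ez*.5
    return np.stack([x,np.cross(z,x),z],1)
F=frame(yaw);L=(A-c)@F
near=(abs(L[:,0])<260)&(abs(L[:,1])<170)
for s in (0,1):
    q=L[near&(src==s)&(L[:,2]>35)&(L[:,2]<75)&(abs(L[:,1])>85)]
    print(s,'cheek y',np.percentile(q[q[:,1]>0][:,1],[5,25,50,75,95]) if (q[:,1]>0).any() else 0,np.percentile(q[q[:,1]<0][:,1],[5,25,50,75,95]),)
    q=L[near&(src==s)&(L[:,2]>44)&(abs(L[:,1])<60)&(L[:,0]>-40)]
    print('nut top',q.mean(0),len(q),q[:,:2].min(0),q[:,:2].max(0))
    q=L[near&(src==s)&(L[:,2]>20)&(L[:,2]<70)&(abs(L[:,1])<95)&(L[:,0]<-50)]
    print('mag',len(q),np.percentile(q,[1,50,99],axis=0))
W=A[(abs(A[:,0]-510)<110)&(abs(A[:,1]+385)<60)&(A[:,2]>11)&(A[:,2]<35)&(src==0)]
print('wr top',len(W),W.min(0),W.max(0))
print('yaw',np.degrees(yaw),'c',c)
E
python3 fit.py
```

```text
top table z med -0.4916838591710757
side table z med 0.31895693577212114
0 n [ 0.07 -0.5   0.86] c [588.47 -21.7  129.11] 3654 tilt 30.24789702635784 yaw of -horiz 98.444645251949
1 n [ 0.07 -0.5   0.87] c [584.73 -28.86 127.25] 3129 tilt 30.041810299874015 yaw of -horiz 98.37862780362236
2 n [ 0.07 -0.5   0.87] c [586.89 -24.88 128.33] 6702 tilt 30.09373646255359 yaw of -horiz 98.53948948146765
0 cheek y [114.18 116.36 118.95 121.57 123.52] [-118.81 -115.53 -111.39 -110.34 -109.42]
nut top [47.72  2.72 51.7 ] 241 [ 21.67 -18.39] [67.31 22.05]
mag 1440 [[-259.12  -88.07   21.13]
 [-106.9   -42.58   42.37]
 [ -77.34   27.76   58.83]]
1 cheek y [115.57 120.73 122.88 123.51 124.33] [-118.04 -112.38 -111.04 -110.11 -108.92]
nut top [39.47  7.16 52.94] 211 [ 20.39 -16.03] [64.18 23.55]
mag 1438 [[-258.87  -86.36   20.75]
 [-117.14  -35.39   48.15]
 [ -82.68   28.7    59.17]]
wr top 620 [ 428.46 -422.3    11.07] [ 607.63 -333.38   26.35]
yaw 98.53948948146765 c [586.89 -24.88 128.33]
```

```bash
cat > fit2.py <<'E'
from h import *
np.set_printoptions(precision=2,suppress=True)
exec(open('fit.py').read().split("for nm,C")[0].split('from scipy.opt')[1].split('\n',1)[1])
A=np.vstack([Ct.reshape(-1,3),Cs.reshape(-1,3)]);src=np.r_[np.zeros(Ct.size//3),np.ones(Cs.size//3)]
def frame(yaw):
    h=np.array([np.cos(yaw),np.sin(yaw),0]);ez=np.array([0,0,1.])
    z=-h*.5+ez*np.cos(np.pi/6);x=h*np.cos(np.pi/6)+ez*.5
    return np.stack([x,np.cross(z,x),z],1)
F=frame(np.radians(98.5));P0=np.array([586.89,-24.88,128.33])+F@[43.3,2.3,0]
if __name__=='__main__':
    print('P0',P0,'\nF',F)
    L=(A-P0)@F
    r=np.hypot(L[:,0],L[:,1])
    for s in (0,1):
        q=L[(src==s)&(r>35)&(r<54)&(L[:,2]>6)&(L[:,2]<30)]
        a=np.degrees(np.arctan2(q[:,1],q[:,0])); h,e=np.histogram(a,24,(-180,180)); print('lug hist',dict(zip(e[:-1][h>0],h[h>0])))
        sel=(a>40)&(a<170); print('lug',np.median(a[sel]),a[sel].mean(),q[sel].mean(0),sel.sum())
    for s in (0,1):
        q=L[(src==s)&(L[:,2]>46)&(L[:,2]<54)&(abs(L[:,1])<105)&(L[:,0]<-90)&(L[:,0]>-190)]
        if len(q): print('mag top',len(q),np.percentile(q,[2,98],axis=0),cv2.minAreaRect(q[:,:2].astype(np.float32)))
    for s in (0,1):
        W=A[(abs(A[:,0]-510)<115)&(abs(A[:,1]+385)<70)&(A[:,2]>12)&(A[:,2]<30)&(src==s)]
        c,(w,h),an=cv2.minAreaRect(W[:,:2].astype(np.float32)); print('wr',len(W),c,w,h,an)
        H=W[W[:,0]<530];hc=H.mean(0);v=np.linalg.svd(H[:,:2]-hc[:2])[2][0];v*=np.sign(v[0])
        t=(W[:,:2]-hc[:2])@v; print(' dir',np.degrees(np.arctan2(v[1],v[0])),'ring c from min',hc[:2]+v*(t.min()+155),'from max',hc[:2]+v*(t.max()-29), 'len',np.ptp(t))
E
python3 fit2.py
```

```text
P0 [579.07  11.87 149.98] 
F [[-0.13 -0.99  0.07]
 [ 0.86 -0.15 -0.49]
 [ 0.5   0.    0.87]]
lug hist {np.float64(-15.0): np.int64(30), np.float64(0.0): np.int64(25), np.float64(75.0): np.int64(1), np.float64(105.0): np.int64(15), np.float64(120.0): np.int64(27), np.float64(135.0): np.int64(2)}
lug 123.82623716460138 122.66918313895737 [-22.93  35.62  10.83] 45
lug hist {np.float64(-15.0): np.int64(17), np.float64(0.0): np.int64(33), np.float64(105.0): np.int64(6), np.float64(120.0): np.int64(37), np.float64(135.0): np.int64(2)}
lug 126.81150165924663 126.89895299858394 [-26.77  35.58  11.96] 45
mag top 337 [[-164.67  -83.79   46.13]
 [-122.93   24.98   52.42]] ((-143.9647216796875, -29.181922912597656), (110.50395965576172, 44.893341064453125), 89.26280212402344)
mag top 665 [[-165.65  -82.84   46.19]
 [-126.4    25.74   52.87]] ((-145.92813110351562, -28.627342224121094), (44.168846130371094, 111.76194763183594), 0.04737995192408562)
wr 602 (515.3201904296875, -375.6349792480469) 183.27578735351562 65.40801239013672 9.438806533813477
 dir 19.353555539547965 ring c from min [ 575.3  -363.43] from max [ 574.76 -363.62] len 183.43158719125285
wr 1159 (521.0551147460938, -396.9046936035156) 185.83831787109375 66.32028198242188 28.207015991210938
 dir 19.16730828076598 ring c from min [ 574.9  -368.16] from max [ 576.06 -367.76] len 185.23405991667994
```

```bash
cat > plan.py <<'E'
import json
from h import *
from scipy.spatial.transform import Rotation as R
np.set_printoptions(precision=3,suppress=True)
def pose():
    s=arm.read_state();q=s['orientation'];return np.array(s['tcp_pos']),R.from_quat([q[1],q[2],q[3],q[0]])
def tool(z,x):  # rotation with tool z, x approx
    z=np.array(z,float)/np.linalg.norm(z);x=np.array(x,float);x-=z*(x@z);x/=np.linalg.norm(x)
    return R.from_matrix(np.stack([x,np.cross(z,x),z],1))
def rows(p,r,segs):
    """segs: list of (pos,rot,n,grip). prints rows; follows rounding."""
    out=[]
    for P,Q,n,g in segs:
        P=np.array(P,float);
        p0=p.copy();w=(r.inv()*Q).as_rotvec();r0=r
        need=max(np.linalg.norm(P-p0)/40,np.degrees(np.linalg.norm(w))/7)
        n=max(n,int(np.ceil(need)))
        for k in range(1,n+1):
            s=np.round(r.inv().apply(p0+(P-p0)*k/n-p),1)+0.
            t=np.round((r.inv()*(r0*R.from_rotvec(w*k/n))).as_rotvec(),3)+0.
            out.append([*s,*t,g]);p=p+r.apply(s);r=r*R.from_rotvec(t)
    while len(out)%8: out.append([0,0,0,0,0,0,g])
    f=lambda x:('%g'%x)
    for i in range(0,len(out),8): print('[['+','.join('['+','.join(map(f,o))+']' for o in out[i:i+8])+']]')
    return p,r
E
python3 - <<'E'
from plan import *; from fit2 import F,P0
p,r=pose();print(p,r.as_matrix())
Q=tool(-F[:,2],-F[:,1])
H=P0+F@[-145,-29,180]
V=tool([0,0,-1],[.989,.148,0])
print(H,P0+F@[-145,-29,20])
p,r=rows(p,r,[((300,450,400),V,10,94),((520,-50,420),V,12,94),(H,Q,10,94)])
E
```

```text
[196.25 619.67 205.5 ] [[-0.95  0.3  -0.  ]
 [ 0.3   0.95  0.  ]
 [ 0.    0.   -1.  ]]
[ 639.62 -197.05  233.36] [ 627.79 -117.93   94.8 ]
[[[-6.8,-5.9,-8.8,0,0,0.122,94],[-7.5,-5.1,-8.9,0,0,0.122,94],[-8.1,-4.1,-8.8,0,0,0.122,94],[-8.5,-3.1,-8.9,0,0,0.122,94],[-8.8,-2,-8.8,0,0,0.123,94],[-9,-1,-8.8,0,0,0.122,94],[-9,0.2,-8.9,0,0,0.122,94],[-8.9,1.3,-8.8,0,0,0.122,94]]]
[[[-8.8,2.3,-8.9,0,0,0.122,94],[-8.4,3.4,-8.8,0,0,0.122,94],[-7.9,4.4,-8.9,0,0,0.122,94],[-7.3,5.3,-8.8,0,0,0.122,94],[-6.6,6.1,-8.8,0,0,0.122,94],[-5.8,6.9,-8.9,0,0,0.122,94],[-5,7.6,-8.8,0,0,0.123,94],[-3.9,8.1,-8.9,0,0,0.122,94]]]
[[[-3,8.6,-8.8,0,0,0.122,94],[-1.8,8.8,-8.8,0,0,0.122,94],[-0.8,9,-8.9,0,0,0.122,94],[0.3,9.1,-8.8,0,0,0.122,94],[1.4,8.9,-8.9,0,0,0.122,94],[2.5,8.7,-8.8,0,0,0.122,94],[10.2,37.6,-1.4,0,0,0,94],[10.3,37.7,-1.5,0,0,0,94]]]
[[[10.2,37.6,-1.4,0,0,0,94],[10.3,37.7,-1.4,0,0,0,94],[10.2,37.6,-1.5,0,0,0,94],[10.3,37.7,-1.4,0,0,0,94],[10.2,37.6,-1.4,0,0,0,94],[10.2,37.7,-1.4,0,0,0,94],[10.3,37.6,-1.5,0,0,0,94],[10.2,37.7,-1.4,0,0,0,94]]]
[[[10.3,37.6,-1.4,0,0,0,94],[10.2,37.7,-1.5,0,0,0,94],[10.3,37.6,-1.4,0,0,0,94],[10.2,37.7,-1.4,0,0,0,94],[9.7,16.3,18.7,0.052,0,0,94],[9.6,17.3,17.7,0.053,0,0,94],[9.7,18.2,16.9,0.052,0,0,94],[9.6,19,15.9,0.052,0,0,94]]]
[[[9.7,19.8,14.8,0.053,0,0,94],[9.6,20.6,13.8,0.052,0,0,94],[9.7,21.3,12.7,0.053,0,0,94],[9.6,21.9,11.6,0.052,0,0,94],[9.7,22.5,10.4,0.052,0,0,94],[9.6,23,9.2,0.053,0,0,94],[0,0,0,0,0,0,94],[0,0,0,0,0,0,94]]]
```

```bash
python3 -m crank '[[[-6.8,-5.9,-8.8,0,0,0.122,94],[-7.5,-5.1,-8.9,0,0,0.122,94],[-8.1,-4.1,-8.8,0,0,0.122,94],[-8.5,-3.1,-8.9,0,0,0.122,94],[-8.8,-2,-8.8,0,0,0.123,94],[-9,-1,-8.8,0,0,0.122,94],[-9,0.2,-8.9,0,0,0.122,94],[-8.9,1.3,-8.8,0,0,0.122,94]]]'
python3 -m crank '[[[-8.8,2.3,-8.9,0,0,0.122,94],[-8.4,3.4,-8.8,0,0,0.122,94],[-7.9,4.4,-8.9,0,0,0.122,94],[-7.3,5.3,-8.8,0,0,0.122,94],[-6.6,6.1,-8.8,0,0,0.122,94],[-5.8,6.9,-8.9,0,0,0.122,94],[-5,7.6,-8.8,0,0,0.123,94],[-3.9,8.1,-8.9,0,0,0.122,94]]]'
python3 -m crank '[[[-3,8.6,-8.8,0,0,0.122,94],[-1.8,8.8,-8.8,0,0,0.122,94],[-0.8,9,-8.9,0,0,0.122,94],[0.3,9.1,-8.8,0,0,0.122,94],[1.4,8.9,-8.9,0,0,0.122,94],[2.5,8.7,-8.8,0,0,0.122,94],[10.2,37.6,-1.4,0,0,0,94],[10.3,37.7,-1.5,0,0,0,94]]]'
python3 -m crank '[[[10.2,37.6,-1.4,0,0,0,94],[10.3,37.7,-1.4,0,0,0,94],[10.2,37.6,-1.5,0,0,0,94],[10.3,37.7,-1.4,0,0,0,94],[10.2,37.6,-1.4,0,0,0,94],[10.2,37.7,-1.4,0,0,0,94],[10.3,37.6,-1.5,0,0,0,94],[10.2,37.7,-1.4,0,0,0,94]]]'
python3 -m crank '[[[10.3,37.6,-1.4,0,0,0,94],[10.2,37.7,-1.5,0,0,0,94],[10.3,37.6,-1.4,0,0,0,94],[10.2,37.7,-1.4,0,0,0,94],[9.7,16.3,18.7,0.052,0,0,94],[9.6,17.3,17.7,0.053,0,0,94],[9.7,18.2,16.9,0.052,0,0,94],[9.6,19,15.9,0.052,0,0,94]]]'
python3 -m crank '[[[9.7,19.8,14.8,0.053,0,0,94],[9.6,20.6,13.8,0.052,0,0,94],[9.7,21.3,12.7,0.053,0,0,94],[9.6,21.9,11.6,0.052,0,0,94],[9.7,22.5,10.4,0.052,0,0,94],[9.6,23,9.2,0.053,0,0,94],[0,0,0,0,0,0,94],[0,0,0,0,0,0,94]]]'
python3 - <<'E'
from plan import *; from fit2 import F,P0
s=arm.read_state();print(s['joint_positions'])
p,r=pose();print((p-P0)@F,F.T@r.as_matrix())
Q=tool(-F[:,2],-F[:,1])
p,r=rows(p,r,[(P0+F@[-145,-29,60],Q,6,94),(P0+F@[-145,-29,20],Q,5,94)])
E
```

```text
clock: 2.07
tcp_pos: [234.2, 557.7, 276.7]
orientation: [-0.0, 0.601, 0.799, 0.0]
wrist_force: [0.0, -0.2, 0.8]
grip_width: 0.998
grip_force: 0.0
clock: 2.73
tcp_pos: [271.8, 495.9, 347.5]
orientation: [-0.0, 0.906, 0.424, -0.0]
wrist_force: [-0.3, -0.1, -0.2]
grip_width: 0.998
grip_force: 0.0
clock: 3.4
tcp_pos: [331.2, 379.0, 402.8]
orientation: [0.0, 0.997, 0.076, 0.0]
wrist_force: [1.5, -0.2, 0.1]
grip_width: 1.004
grip_force: 0.0
clock: 4.07
tcp_pos: [457.4, 91.2, 414.7]
orientation: [-0.001, 0.997, 0.075, 0.0]
wrist_force: [1.6, 0.7, 0.1]
grip_width: 1.002
grip_force: 0.0
clock: 4.73
tcp_pos: [568.6, -109.6, 344.6]
orientation: [-0.106, 0.992, 0.074, -0.007]
wrist_force: [0.4, -0.1, 1.4]
grip_width: 0.999
grip_force: 0.0
clock: 5.4
tcp_pos: [638.4, -198.6, 229.9]
orientation: [-0.259, 0.963, 0.07, -0.021]
wrist_force: [0.0, -0.6, 0.0]
grip_width: 1.002
grip_force: 0.0
[ 0.22  0.92  0.62  1.14 -0.8   1.67 -0.57]
[-147.92  -27.57  177.7 ] [[-0. -1.  0.]
 [-1.  0.  0.]
 [-0. -0. -1.]]
[[[0.3,-0.4,19.6,0,0.001,-0.001,94],[0.3,-0.5,19.6,-0.001,0,-0.001,94],[0.3,-0.4,19.7,0,0.001,0,94],[0.2,-0.5,19.6,-0.001,0,-0.001,94],[0.3,-0.5,19.6,0,0.001,-0.001,94],[0.2,-0.5,19.6,0,0,-0.001,94],[0,0,8,0,0,0,94],[0,0,8,0,0,0,94]]]
[[[0,0,8,0,0,0,94],[0,0.1,8,0,0,0,94],[0,0,8,0,0,0,94],[0,0,0,0,0,0,94],[0,0,0,0,0,0,94],[0,0,0,0,0,0,94],[0,0,0,0,0,0,94],[0,0,0,0,0,0,94]]]
```

```bash
python3 -m crank '[[[0.3,-0.5,19.6,0,0,0,94],[0.3,-0.5,19.6,0,0,0,94],[0.3,-0.5,19.6,0,0,0,94],[0.3,-0.5,19.6,0,0,0,94],[0.2,-0.4,19.6,0,0,0,94],[0.2,-0.4,19.6,0,0,0,94],[0,0,8,0,0,0,94],[0,0,8,0,0,0,94]]]'
python3 -m crank '[[[0,0,8,0,0,0,94],[0,0,8,0,0,0,94],[0,0,8,0,0,0,94],[0,0,0,0,0,0,94],[0,0,0,0,0,0,20],[0,0,0,0,0,0,20],[0,0,0,0,0,0,20],[0,0,0,0,0,0,20]]]' 30
python3 -m crank '[[[0,0,0,0,0,0,20],[0,0,0,0,0,0,20],[0,0,0,0,0,0,20],[0,0,0,0,0,0,20],[0,0,0,0,0,0,20],[0,0,0,0,0,0,20],[0,0,0,0,0,0,20],[0,0,0,0,0,0,20]]]'
python3 - <<'E'
from plan import *; from fit2 import F,P0
s=arm.read_state();print(s['joint_positions'],s['grip_width']*94,s['grip_force'])
p,r=pose();print((p-P0)@F,F.T@r.as_matrix())
snap('side','mag_grip.png')
E
```

```text
clock: 6.07
tcp_pos: [631.7, -126.3, 120.8]
orientation: [-0.258, 0.963, 0.073, -0.018]
wrist_force: [-0.4, -1.0, 1.0]
grip_width: 0.999
grip_force: 0.0
clock: 6.73
tcp_pos: [629.3, -117.0, 98.7]
orientation: [-0.258, 0.963, 0.072, -0.019]
wrist_force: [0.2, 0.1, 0.4]
grip_width: 0.76
grip_force: 0.0
clock: 7.4
tcp_pos: [629.1, -117.0, 98.2]
orientation: [-0.258, 0.963, 0.072, -0.019]
wrist_force: [1.5, -2.5, -1.6]
grip_width: 0.466
grip_force: 30.0
[ 0.11  0.98  0.58  1.41 -0.89  1.38 -0.46] 43.81943801079963 29.99958872795105
[-142.61  -30.46   22.6 ] [[-0. -1. -0.]
 [-1.  0.  0.]
 [-0.  0. -1.]]
```

```bash
python3 - <<'E'
from plan import *; from fit2 import F,P0
p,r=pose()
Q=tool(-F[:,2],-F[:,1]);V=tool([0,0,-1],[.989,.148,0])
p,r=rows(p,r,[(p+F@[0,0,100],r,6,20),((540,-100,400),V,10,20),((400,230,350),V,10,20),((400,230,60),V,14,20)])
E
```

```text
[[[0,0,-16.7,0,0,0,20],[0,0,-16.6,0,0,0,20],[0,0,-16.7,0,0,0,20],[0,0,-16.7,0,0,0,20],[0,0,-16.6,0,0,0,20],[0,0,-16.7,0,0,0,20],[-8.6,-17.7,-14.6,-0.052,0,0,20],[-8.5,-16.9,-15.6,-0.053,0,0,20]]]
[[[-8.6,-16,-16.4,-0.052,0,0,20],[-8.6,-15.2,-17.2,-0.052,0,0,20],[-8.5,-14.2,-18,-0.053,0,0,20],[-8.6,-13.3,-18.7,-0.052,0,0,20],[-8.6,-12.3,-19.4,-0.052,0,0,20],[-8.5,-11.2,-20,-0.053,0,0,20],[-8.6,-10.2,-20.5,-0.052,0,0,20],[-8.6,-9.1,-21.1,-0.052,0,0,20]]]
[[[-9,-34.7,5,0,0,0,20],[-8.9,-34.7,5,0,0,0,20],[-9,-34.7,5,0,0,0,20],[-8.9,-34.7,5,0,0,0,20],[-9,-34.7,5,0,0,0,20],[-9,-34.8,5,0,0,0,20],[-8.9,-34.7,5,0,0,0,20],[-9,-34.7,5.1,0,0,0,20]]]
[[[-9,-34.7,5,0,0,0,20],[-8.9,-34.7,5,0,0,0,20],[0,0,20.7,0,0,0,20],[0,0,20.7,0,0,0,20],[0,0,20.7,0,0,0,20],[0,0,20.7,0,0,0,20],[0,0,20.8,0,0,0,20],[0,0,20.7,0,0,0,20]]]
[[[0,0,20.7,0,0,0,20],[0,0,20.7,0,0,0,20],[0,0,20.7,0,0,0,20],[0,0,20.7,0,0,0,20],[0,0,20.7,0,0,0,20],[0,0.1,20.7,0,0,0,20],[0,0,20.8,0,0,0,20],[0,0,20.7,0,0,0,20]]]
```

View pics/mag_grip.png

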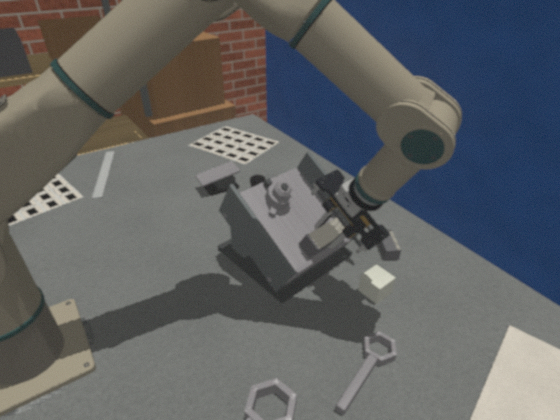

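The picture shows the gripper at (350,215) straddling the magazine at (325,235), clear of the slide box. Now I'll lift it.

```bash
python3 -m crank '[[[0,0,-16.7,0,0,0,20],[0,0,-16.6,0,0,0,20],[0,0,-16.7,0,0,0,20],[0,0,-16.7,0,0,0,20],[0,0,-16.6,0,0,0,20],[0,0,-16.7,0,0,0,20],[-8.6,-17.7,-14.6,-0.052,0,0,20],[-8.5,-16.9,-15.6,-0.053,0,0,20]]]'
python3 -m crank '[[[-8.6,-16,-16.4,-0.052,0,0,20],[-8.6,-15.2,-17.2,-0.052,0,0,20],[-8.5,-14.2,-18,-0.053,0,0,20],[-8.6,-13.3,-18.7,-0.052,0,0,20],[-8.6,-12.3,-19.4,-0.052,0,0,20],[-8.5,-11.2,-20,-0.053,0,0,20],[-8.6,-10.2,-20.5,-0.052,0,0,20],[-8.6,-9.1,-21.1,-0.052,0,0,20]]]'
python3 -m crank '[[[-9,-34.7,5,0,0,0,20],[-9,-34.7,5,0,0,0,20],[-9,-34.7,5,0,0,0,20],[-9,-34.7,5,0,0,0,20],[-9,-34.7,5,0,0,0,20],[-9,-34.7,5,0,0,0,20],[-9,-34.7,5,0,0,0,20],[-9,-34.7,5,0,0,0,20]]]'
python3 -m crank '[[[-9,-34.7,5,0,0,0,20],[-9,-34.7,5,0,0,0,20],[0,0,20.7,0,0,0,20],[0,0,20.7,0,0,0,20],[0,0,20.7,0,0,0,20],[0,0,20.7,0,0,0,20],[0,0,20.7,0,0,0,20],[0,0,20.7,0,0,0,20]]]'
python3 -m crank '[[[0,0,20.7,0,0,0,20],[0,0,20.7,0,0,0,20],[0,0,20.7,0,0,0,20],[0,0,20.7,0,0,0,20],[0,0,20.7,0,0,0,20],[0,0,20.7,0,0,0,20],[0,0,20.7,0,0,0,20],[0,0,20.7,0,0,0,20]]]'
python3 - <<'E'
from plan import *
s=arm.read_state();print(s['joint_positions'],s['grip_width']*94,s['grip_force'])
p,r=pose();print(p,r.as_matrix())
p,d=snap('side');C=cloud('side',d).reshape(-1,3)
m=C[(abs(C[:,0]-400)<75)&(abs(C[:,1]-230)<75)&(C[:,2]>15)];print(np.percentile(m,[1,5,50,95],axis=0))
E
```

```text
clock: 8.12
tcp_pos: [616.0, -153.9, 226.7]
orientation: [-0.207, 0.976, 0.071, -0.017]
wrist_force: [0.1, 0.5, -1.3]
grip_width: 0.466
grip_force: 30.0
clock: 8.78
tcp_pos: [538.6, -98.1, 400.7]
orientation: [-0.001, 0.997, 0.075, -0.001]
wrist_force: [0.4, 1.0, -1.9]
grip_width: 0.465
grip_force: 30.0
clock: 9.45
tcp_pos: [425.0, 166.3, 359.8]
orientation: [-0.001, 0.997, 0.075, -0.002]
wrist_force: [0.8, 0.3, -3.0]
grip_width: 0.469
grip_force: 30.0
clock: 10.12
tcp_pos: [397.8, 230.8, 225.0]
orientation: [-0.001, 0.997, 0.075, -0.001]
wrist_force: [-0.8, 0.6, -2.8]
grip_width: 0.468
grip_force: 30.0
clock: 10.78
tcp_pos: [398.2, 231.2, 59.5]
orientation: [-0.001, 0.997, 0.075, -0.001]
wrist_force: [0.1, -0.1, -2.6]
grip_width: 0.465
grip_force: 30.0
[-0.956  0.693  0.559  2.169 -0.801  0.496 -1.191] 43.69176863576313 29.99891996383667
[398.162 231.224  59.548] [[ 0.989  0.149 -0.003]
 [ 0.149 -0.989  0.002]
 [-0.002 -0.002 -1.   ]]
[[327.619 162.264  45.016]
 [336.079 182.966  70.539]
 [379.414 201.789 379.262]
 [427.574 251.016 544.013]]
```

Holding at z 59.5, with the underside at about 37. I'll lower it gently by about 37 mm and watch the force.

```bash
python3 -m crank '[[[0,0,8,0,0,0,20],[0,0,8,0,0,0,20],[0,0,7,0,0,0,20],[0,0,6,0,0,0,20],[0,0,4,0,0,0,20],[0,0,2,0,0,0,20],[0,0,0,0,0,0,20],[0,0,0,0,0,0,20]]]'
python3 -m crank '[[[0,0,1,0,0,0,20],[0,0,0.5,0,0,0,20],[0,0,0.5,0,0,0,20],[0,0,0,0,0,0,20],[0,0,0,0,0,0,20],[0,0,0,0,0,0,20],[0,0,0,0,0,0,20],[0,0,0,0,0,0,20]]]'
```

```text
clock: 11.5
tcp_pos: [399.7, 230.5, 25.8]
orientation: [-0.001, 0.997, 0.074, 0.0]
wrist_force: [0.0, 0.1, -2.0]
grip_width: 0.467
grip_force: 30.0
clock: 12.17
tcp_pos: [399.5, 230.4, 23.7]
orientation: [-0.001, 0.997, 0.074, -0.0]
wrist_force: [0.5, -0.2, -1.4]
grip_width: 0.464
grip_force: 30.0
```

```bash
python3 -m crank '[[[0,0,0.5,0,0,0,20],[0,0,0.5,0,0,0,20],[0,0,0.5,0,0,0,20],[0,0,0,0,0,0,20],[0,0,0,0,0,0,20],[0,0,0,0,0,0,60],[0,0,0,0,0,0,80],[0,0,0,0,0,0,80]]]'
python3 -m crank '[[[0,0,0,0,0,0,80],[0,0,0,0,0,0,80],[0,0,0,0,0,0,80],[0,0,0,0,0,0,80],[0,0,-8,0,0,0,80],[0,0,-10,0,0,0,80],[0,0,-14,0,0,0,80],[0,0,-18,0,0,0,80]]]'
python3 - <<'E'
from plan import *; from fit2 import F,P0
p,r=pose(); print(p)
a=np.radians(19.25);u=np.array([np.cos(a),np.sin(a),0])
G=np.array([576,-367,3])-70*u;G[2]=3;print(G)
T=tool([0,0,-1],u)
p,r=rows(p,r,[(p+[0,0,300],r,8,94),(G+[0,0,330],T,24,94),(G+[0,0,60],T,16,60)])
E
```

```text
clock: 12.83
tcp_pos: [399.7, 230.5, 22.3]
orientation: [-0.001, 0.997, 0.074, 0.0]
wrist_force: [0.5, 0.3, 0.7]
grip_width: 0.644
grip_force: 0.0
clock: 13.5
tcp_pos: [398.9, 230.0, 72.7]
orientation: [-0.0, 0.997, 0.074, -0.001]
wrist_force: [0.0, 0.8, -0.4]
grip_width: 0.852
grip_force: 0.0
[398.91 229.97  72.66]
[ 509.91 -390.08    3.  ]
[[[-0.1,0,-37.5,0,0,0,94],[0,0,-37.5,0,0,0,94],[-0.1,0,-37.5,0,0,0,94],[0,-0.1,-37.5,0,0,0,94],[-0.1,0,-37.5,0,0,0,94],[-0.1,0,-37.5,0,0,0,94],[0,0,-37.5,0,0,0,94],[-0.1,0,-37.5,0,0,0,94]]]
[[[0.8,26.2,1.6,0,0,-0.008,94],[0.5,26.3,1.7,0,0,-0.008,94],[0.3,26.2,1.6,0,0,-0.007,94],[0.2,26.3,1.7,0,0,-0.008,94],[-0.1,26.2,1.6,0,0,-0.008,94],[-0.2,26.3,1.6,0,0,-0.008,94],[-0.5,26.2,1.7,0,0,-0.008,94],[-0.7,26.2,1.6,0,0.001,-0.008,94]]]
[[[-0.9,26.3,1.7,0,0,-0.007,94],[-1.1,26.2,1.6,0,0,-0.008,94],[-1.3,26.2,1.7,0,0,-0.008,94],[-1.5,26.2,1.6,0,0,-0.008,94],[-1.7,26.2,1.6,0,0,-0.008,94],[-1.9,26.2,1.7,0,0,-0.007,94],[-2.1,26.1,1.6,0,0,-0.008,94],[-2.3,26.2,1.7,0,0,-0.008,94]]]
[[[-2.5,26.1,1.6,0,0,-0.008,94],[-2.7,26.1,1.6,0,0,-0.008,94],[-3,26.1,1.7,0,0,-0.007,94],[-3.1,26.1,1.6,0,0,-0.008,94],[-3.3,26,1.7,0,0,-0.008,94],[-3.6,26,1.6,0,0,-0.008,94],[-3.7,26,1.6,-0.001,0,-0.008,94],[-4,25.9,1.7,0,0,-0.008,94]]]
[[[0,0,16.9,0,0,0,60],[0,0,16.9,0,0,0,60],[0,0,16.8,0,0,0,60],[0,0,16.9,0,0,0,60],[0.1,0,16.9,0,0,0,60],[0,0,16.9,0,0,0,60],[0,0,16.8,0,0,0,60],[0,-0.1,16.9,0,0,0,60]]]
[[[0,0,16.9,0,0,0,60],[0,0,16.9,0,0,0,60],[0,0,16.8,0,0,0,60],[0,0,16.9,0,0,0,60],[0,0,16.9,0,0,0,60],[0,0,16.9,0,0,0,60],[0.1,0,16.8,0,0,0,60],[0,0,16.9,0,0,0,60]]]
```

```bash
python3 -m crank '[[[0,0,-37.5,0,0,0,94],[0,0,-37.5,0,0,0,94],[0,0,-37.5,0,0,0,94],[0,0,-37.5,0,0,0,94],[0,0,-37.5,0,0,0,94],[0,0,-37.5,0,0,0,94],[0,0,-37.5,0,0,0,94],[0,0,-37.5,0,0,0,94]]]'
python3 -m crank '[[[0.8,26.2,1.6,0,0,-0.008,94],[0.5,26.3,1.7,0,0,-0.008,94],[0.3,26.2,1.6,0,0,-0.007,94],[0.2,26.3,1.7,0,0,-0.008,94],[-0.1,26.2,1.6,0,0,-0.008,94],[-0.2,26.3,1.6,0,0,-0.008,94],[-0.5,26.2,1.7,0,0,-0.008,94],[-0.7,26.2,1.6,0,0.001,-0.008,94]]]'
python3 -m crank '[[[-0.9,26.3,1.7,0,0,-0.007,94],[-1.1,26.2,1.6,0,0,-0.008,94],[-1.3,26.2,1.7,0,0,-0.008,94],[-1.5,26.2,1.6,0,0,-0.008,94],[-1.7,26.2,1.6,0,0,-0.008,94],[-1.9,26.2,1.7,0,0,-0.007,94],[-2.1,26.1,1.6,0,0,-0.008,94],[-2.3,26.2,1.7,0,0,-0.008,94]]]'
python3 -m crank '[[[-2.5,26.1,1.6,0,0,-0.008,94],[-2.7,26.1,1.6,0,0,-0.008,94],[-3,26.1,1.7,0,0,-0.007,94],[-3.1,26.1,1.6,0,0,-0.008,94],[-3.3,26,1.7,0,0,-0.008,94],[-3.6,26,1.6,0,0,-0.008,94],[-3.7,26,1.6,0,0,-0.008,94],[-4,25.9,1.7,0,0,-0.008,94]]]'
python3 -m crank '[[[0,0,33.7,0,0,0,60],[0,0,33.7,0,0,0,60],[0,0,33.7,0,0,0,60],[0,0,33.7,0,0,0,60],[0,0,33.7,0,0,0,60],[0,0,33.7,0,0,0,60],[0,0,33.7,0,0,0,60],[0,0,33.7,0,0,0,60]]]'
python3 - <<'E'
from plan import *
print(arm.read_state()['joint_positions'])
p,r=pose()
a=np.radians(19.25);u=np.array([np.cos(a),np.sin(a),0])
G=np.array([576,-367,3])-70*u;G[2]=3
p,d=snap('top');C=cloud('top',d).reshape(-1,3)
m=C[(abs(C[:,0]-400)<60)&(abs(C[:,1]-230)<80)&(C[:,2]>40)];print('mag',m.min(0),m.max(0),np.median(m,0),cv2.minAreaRect(m[:,:2].astype(np.float32)))
p,r=pose();print(p)
rows(p,r,[(G,tool([0,0,-1],u),6,60)])
snap('side','wr.png')
E
```

```text
clock: 14.17
tcp_pos: [398.9, 229.1, 374.5]
orientation: [-0.001, 0.997, 0.074, -0.0]
wrist_force: [-0.0, 1.0, -0.1]
grip_width: 0.999
grip_force: 0.0
clock: 14.83
tcp_pos: [436.0, 21.9, 359.1]
orientation: [-0.001, 0.994, 0.106, 0.0]
wrist_force: [0.8, -0.5, 0.3]
grip_width: 1.002
grip_force: 0.0
clock: 15.5
tcp_pos: [473.1, -184.5, 345.7]
orientation: [-0.001, 0.991, 0.136, 0.0]
wrist_force: [0.7, 0.2, -0.1]
grip_width: 1.003
grip_force: 0.0
clock: 16.17
tcp_pos: [510.3, -390.9, 332.4]
orientation: [-0.001, 0.986, 0.167, 0.0]
wrist_force: [0.0, 0.1, 0.5]
grip_width: 1.003
grip_force: 0.0
clock: 16.83
tcp_pos: [510.7, -389.3, 61.6]
orientation: [-0.0, 0.986, 0.168, 0.0]
wrist_force: [-0.1, -0.2, -1.3]
grip_width: 0.638
grip_force: 0.0
[ 0.239  0.893  0.66   1.669 -0.703  0.833 -0.024]
mag [342.106 202.815  40.017] [455.196 260.782  55.388] [398.012 231.277  47.062] ((397.871337890625, 231.7662811279297), (109.72698211669922, 43.46399688720703), 8.234996795654297)
[ 507.67  -385.684   54.895]
[[[0.2,0.9,8.6,-0.002,0.001,0,60],[0.1,0.9,8.7,-0.001,0.001,0,60],[0.1,0.9,8.6,-0.002,0,0,60],[0.2,0.8,8.7,-0.002,0.001,0,60],[0.1,0.9,8.6,-0.001,0.001,0.001,60],[0.1,0.8,8.7,-0.002,0.001,0,60],[0,0,0,0,0,0,60],[0,0,0,0,0,0,60]]]
```

View pics/wr.png

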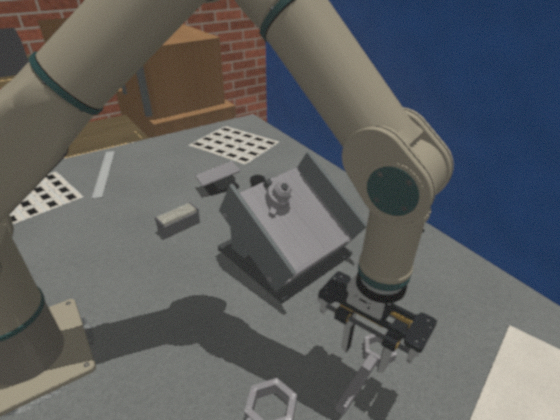

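The magazine now stands on the table at (177,217), with its press spot empty. The gripper is over the small wrench's handle at (370,370). The arm was still settling at that reading, so I'll descend, hold and recheck.

```bash
python3 -m crank '[[[0,0,10,0,0,0,60],[0,0,10,0,0,0,60],[0,0,10,0,0,0,60],[0,0,8,0,0,0,60],[0,0,6,0,0,0,60],[0,0,4,0,0,0,60],[0,0,0,0,0,0,60],[0,0,0,0,0,0,60]]]'
python3 - <<'E'
from plan import *
a=np.radians(19.25);u=np.array([np.cos(a),np.sin(a),0])
G=np.array([576,-367,3])-70*u;G[2]=3
p,r=pose();print(p)
rows(p,r,[(G,tool([0,0,-1],u),3,60)])
p,d=snap('side');C=cloud('side',d).reshape(-1,3)
W=C[(C[:,0]>530)&(abs(C[:,0]-530)<85)&(abs(C[:,1]+370)<50)&(C[:,2]>12)&(C[:,2]<30)]
print(len(W),W.min(0),W.max(0))
E
```

```text
clock: 17.6
tcp_pos: [511.1, -389.6, 14.6]
orientation: [-0.0, 0.986, 0.168, 0.001]
wrist_force: [-0.3, 0.1, 0.7]
grip_width: 0.64
grip_force: 0.0
[ 511.104 -389.591   14.554]
[[[-0.4,0,3.9,0,0,0,60],[-0.5,0.1,3.8,-0.001,-0.001,0,60],[-0.4,0,3.9,0,0,0.001,60],[0,0,0,0,0,0,60],[0,0,0,0,0,0,60],[0,0,0,0,0,0,60],[0,0,0,0,0,0,60],[0,0,0,0,0,0,60]]]
222 [ 530.143 -392.89    12.027] [ 605.291 -335.421   22.987]
```

```bash
python3 -m crank '[[[-0.4,0,4,0,0,0,60],[-0.4,0,4,0,0,0,60],[-0.4,0,3.5,0,0,0,60],[0,0,0,0,0,0,60],[0,0,0,0,0,0,60],[0,0,0,0,0,0,0],[0,0,0,0,0,0,0],[0,0,0,0,0,0,0]]]' 55
python3 -m crank '[[[0,0,0,0,0,0,0],[0,0,0,0,0,0,0],[0,0,0,0,0,0,0],[0,0,0,0,0,0,0],[0,0,0,0,0,0,0],[0,0,0,0,0,0,0],[0,0,0,0,0,0,0],[0,0,0,0,0,0,0]]]'
python3 - <<'E'
from plan import *; from fit2 import F,P0
p,r=pose();print(p,r.as_matrix())
np.savez('grip.npz',p=p,R=r.as_matrix())
E
```

```text
clock: 18.32
tcp_pos: [510.1, -390.0, 3.1]
orientation: [-0.0, 0.986, 0.168, 0.001]
wrist_force: [0.5, 0.3, -0.8]
grip_width: 0.461
grip_force: 0.0
clock: 18.98
tcp_pos: [510.1, -390.0, 3.0]
orientation: [-0.0, 0.986, 0.168, 0.001]
wrist_force: [0.6, -0.4, -0.6]
grip_width: 0.184
grip_force: 55.0
[ 510.06 -390.04    3.05] [[ 0.94  0.33  0.  ]
 [ 0.33 -0.94  0.  ]
 [ 0.   -0.   -1.  ]]
```

```bash
cat > wr.py <<'E'
from plan import *; from fit2 import F,P0
GX,GZ=70.,3.
OFF=np.zeros(3)  # correction of nut axis, plate coords
def seat(phi,h,dx=0,dy=0):
    c,s=np.cos(np.radians(phi)),np.sin(np.radians(phi))
    x=F@[c,s,0];Q=tool(-F[:,2],x)
    return P0+F@(np.array([dx,dy,30+h])+OFF)-GX*x+GZ*F[:,2],Q
def where():
    """wrench origin in plate coords (from nut_seat), handle angle"""
    p,r=pose();M=r.as_matrix();w=p+GX*M[:,0]+GZ*M[:,2]
    x=F.T@M[:,0];return F.T@(w-P0)-[0,0,30]-OFF,np.degrees(np.arctan2(x[1],x[0])),(F.T@M[:,2])
E
python3 - <<'E'
from wr import *
p,r=pose()
T,Q=seat(30,60);V=tool([0,0,-1],[np.cos(np.radians(118)),np.sin(np.radians(118)),0])
p,r=rows(p,r,[(p+[0,0,40],r,4,0),((510,-390,300),r,8,0),((600,-200,350),V,15,0),(T,Q,12,0)])
E
```

```text
[[[0,0,-10,0,0,0,0],[0,0,-10,0,0,0,0],[0,0,-10,0,0,0,0],[0,0,-10,0,0,0,0],[0,0,-32.1,0,0,0,0],[0.1,-0.1,-32.1,0,0,0,0],[0,0,-32.2,0,0,0,0],[0.1,0,-32.1,0,0,0,0]]]
[[[0,0,-32.1,0,0,0,0],[0,-0.1,-32.1,0,0,0,0],[0.1,0,-32.1,0,0,0,0],[0,0,-32.2,0,0,0,0],[9.9,-10,-3.3,0,0,-0.115,0],[10.9,-8.8,-3.3,0,0,-0.115,0],[11.8,-7.4,-3.3,0,0,-0.115,0],[12.7,-6.1,-3.4,0,0,-0.114,0]]]
[[[13.2,-4.6,-3.3,0,0,-0.115,0],[13.7,-3,-3.3,0,0,-0.115,0],[14,-1.4,-3.3,0.001,0,-0.115,0],[14,0.2,-3.3,0,-0.001,-0.115,0],[13.9,1.7,-3.3,0,0,-0.115,0],[13.6,3.4,-3.4,0,0,-0.115,0],[13.1,4.9,-3.3,0,0,-0.114,0],[12.5,6.4,-3.3,0,0,-0.115,0]]]
[[[11.7,7.7,-3.3,0,0,-0.115,0],[10.7,9.1,-3.4,0,0,-0.115,0],[9.6,10.2,-3.3,0,0,-0.115,0],[7.7,6.7,12.5,-0.018,0.04,-0.015,0],[7,6.7,12.9,-0.019,0.039,-0.015,0],[6.4,6.5,13.3,-0.018,0.04,-0.015,0],[5.8,6.3,13.6,-0.018,0.04,-0.015,0],[5.2,6.2,14,-0.018,0.039,-0.015,0]]]
[[[4.5,5.9,14.3,-0.019,0.04,-0.014,0],[3.8,5.8,14.5,-0.018,0.039,-0.015,0],[3.2,5.6,14.8,-0.018,0.04,-0.015,0],[2.5,5.3,15.1,-0.019,0.04,-0.015,0],[1.9,5.1,15.1,-0.018,0.039,-0.015,0],[1.1,4.8,15.4,-0.018,0.04,-0.015,0],[0.5,4.5,15.4,-0.019,0.04,-0.015,0],[0,0,0,0,0,0,0]]]
```

```bash
python3 -m crank '[[[0,0,-10,0,0,0,0],[0,0,-10,0,0,0,0],[0,0,-10,0,0,0,0],[0,0,-10,0,0,0,0],[0,0,-32.1,0,0,0,0],[0,0,-32.1,0,0,0,0],[0,0,-32.1,0,0,0,0],[0,0,-32.1,0,0,0,0]]]'
python3 -m crank '[[[0,0,-32.1,0,0,0,0],[0,0,-32.1,0,0,0,0],[0,0,-32.1,0,0,0,0],[0,0,-32.1,0,0,0,0],[9.9,-10,-3.3,0,0,-0.115,0],[10.9,-8.8,-3.3,0,0,-0.115,0],[11.8,-7.4,-3.3,0,0,-0.115,0],[12.7,-6.1,-3.4,0,0,-0.114,0]]]'
python3 -m crank '[[[13.2,-4.6,-3.3,0,0,-0.115,0],[13.7,-3,-3.3,0,0,-0.115,0],[14,-1.4,-3.3,0,0,-0.115,0],[14,0.2,-3.3,0,0,-0.115,0],[13.9,1.7,-3.3,0,0,-0.115,0],[13.6,3.4,-3.4,0,0,-0.115,0],[13.1,4.9,-3.3,0,0,-0.114,0],[12.5,6.4,-3.3,0,0,-0.115,0]]]'
python3 -m crank '[[[11.7,7.7,-3.3,0,0,-0.115,0],[10.7,9.1,-3.4,0,0,-0.115,0],[9.6,10.2,-3.3,0,0,-0.115,0],[7.7,6.7,12.5,-0.018,0.04,-0.015,0],[7,6.7,12.9,-0.019,0.039,-0.015,0],[6.4,6.5,13.3,-0.018,0.04,-0.015,0],[5.8,6.3,13.6,-0.018,0.04,-0.015,0],[5.2,6.2,14,-0.018,0.039,-0.015,0]]]'
python3 -m crank '[[[4.5,5.9,14.3,-0.019,0.04,-0.014,0],[3.8,5.8,14.5,-0.018,0.039,-0.015,0],[3.2,5.6,14.8,-0.018,0.04,-0.015,0],[2.5,5.3,15.1,-0.019,0.04,-0.015,0],[1.9,5.1,15.1,-0.018,0.039,-0.015,0],[1.1,4.8,15.4,-0.018,0.04,-0.015,0],[0.5,4.5,15.4,-0.019,0.04,-0.015,0],[0,0,0,0,0,0,0]]]'
python3 -m crank '[[[0,0,0,0,0,0,0],[0,0,0,0,0,0,0],[0,0,0,0,0,0,0],[0,0,0,0,0,0,0],[0,0,0,0,0,0,0],[0,0,0,0,0,0,0],[0,0,0,0,0,0,0],[0,0,0,0,0,0,0]]]'
python3 - <<'E'
from wr import *
print(arm.read_state()['joint_positions'],where())
for n in ('top','side'):
    p,d=snap(n)
    im=p[:,:,::-1].copy()
    c=proj(n,P0+F@[0,0,60])[0].astype(int)
    x0,y0=max(c[0]-70,0),max(c[1]-55,0)
    crop=cv2.resize(im[y0:y0+110,x0:x0+140],None,fx=4,fy=4,interpolation=cv2.INTER_CUBIC)
    cv2.imwrite(f'pics/hov_{n}.png',crop)
    # ring points 60 above: plate frame relative to seat; ring band z 60..80 +30
    C=cloud(n,d).reshape(-1,3);L=(C-P0)@F-[0,0,30]
    q=L[(L[:,2]>66)&(L[:,2]<86)&(np.hypot(L[:,0],L[:,1])<45)]
    print(n,len(q),q.min(0),q.max(0),np.percentile(q[:,2],[5,50,95]), 'crop',x0,y0)
    q=q[(q[:,2]>73)]; q=q[np.hypot(q[:,0],q[:,1])<36]
    hull=cv2.minEnclosingCircle(q[:,:2].astype(np.float32));print(hull)
E
```

```text
clock: 19.65
tcp_pos: [509.4, -389.9, 173.8]
orientation: [-0.0, 0.986, 0.167, 0.0]
wrist_force: [1.1, -0.0, -3.9]
grip_width: 0.191
grip_force: 55.0
clock: 20.32
tcp_pos: [533.2, -338.9, 314.4]
orientation: [-0.0, 0.921, 0.39, 0.001]
wrist_force: [0.6, 0.2, -3.8]
grip_width: 0.188
grip_force: 55.0
clock: 20.98
tcp_pos: [581.1, -237.9, 340.9]
orientation: [0.0, 0.653, 0.758, 0.001]
wrist_force: [-0.5, -0.6, -3.3]
grip_width: 0.186
grip_force: 55.0
clock: 21.65
tcp_pos: [611.1, -150.9, 288.0]
orientation: [-0.061, 0.479, 0.871, 0.091]
wrist_force: [-1.1, -0.4, -4.0]
grip_width: 0.182
grip_force: 55.0
clock: 22.32
tcp_pos: [626.4, -81.5, 196.9]
orientation: [-0.148, 0.42, 0.869, 0.214]
wrist_force: [0.5, 0.0, -4.2]
grip_width: 0.183
grip_force: 55.0
clock: 22.98
tcp_pos: [628.2, -81.1, 200.4]
orientation: [-0.145, 0.419, 0.87, 0.215]
wrist_force: [0.7, -0.6, -3.1]
grip_width: 0.187
grip_force: 55.0
[ 0.28  0.77  0.13  1.39 -0.56  1.32  1.3 ] (array([-0.07,  0.2 , 60.27]), np.float64(30.045045683321725), array([ 0., -0., -1.]))
top 479 [-40.79 -29.08  66.06] [35.43 30.14 83.37] [67.65 77.48 80.97] crop 200 152
((0.011343400925397873, -1.1402909755706787), 35.49925231933594)
side 480 [-42.28 -30.29  66.01] [31.37 31.59 83.54] [67.53 78.72 81.27] crop 214 130
((-2.0333569049835205, 0.1713097244501114), 34.2121696472168)
```

```bash
python3 -m crank '[[[0,0,8,0,0,0,0],[0,0,8,0,0,0,0],[0,0,8,0,0,0,0],[0,0,8,0,0,0,0],[0,0,6,0,0,0,0],[0,0,3,0,0,0,0],[0,0,0,0,0,0,0],[0,0,0,0,0,0,0]]]'
python3 -c "
from wr import *;print(where())"
python3 -m crank '[[[0,0,2,0,0,0,0],[0,0,2,0,0,0,0],[0,0,2,0,0,0,0],[0,0,1,0,0,0,0],[0,0,1,0,0,0,0],[0,0,0,0,0,0,0],[0,0,0,0,0,0,0],[0,0,0,0,0,0,0]]]'
python3 -c "
from wr import *;print(where(),arm.read_state()['ft_torque'])"
```

```text
clock: 23.75
tcp_pos: [625.3, -60.7, 164.7]
orientation: [-0.145, 0.419, 0.87, 0.215]
wrist_force: [-0.5, 0.2, -3.3]
grip_width: 0.186
grip_force: 55.0
(array([-0.13,  0.09, 19.04]), np.float64(30.047118884090576), array([ 0., -0., -1.]))
clock: 24.42
tcp_pos: [624.6, -56.8, 157.9]
orientation: [-0.145, 0.419, 0.87, 0.215]
wrist_force: [-0.7, 0.4, -2.7]
grip_width: 0.189
grip_force: 55.0
(array([-0.12,  0.12, 11.17]), np.float64(30.04272333870319), array([ 0., -0., -1.])) [-0.9  -0.15 -0.02]
```

View pics/hov_top.png

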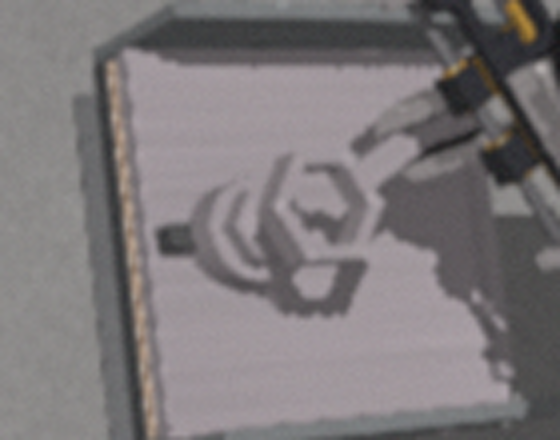

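The picture shows the wrench ring at (320,205), held over the nut at (235,235) and parallel to its flats. It is already at h=11 mm with no contact force, so I'll go on down.

```bash
python3 -m crank '[[[0,0,2,0,0,0,0],[0,0,2,0,0,0,0],[0,0,2,0,0,0,0],[0,0,2,0,0,0,0],[0,0,1,0,0,0,0],[0,0,0,0,0,0,0],[0,0,0,0,0,0,0],[0,0,0,0,0,0,0]]]'
python3 - <<'E'
from wr import *
print(where(),arm.read_state()['ft_torque'])
# arc rows: 7 deg per row about nut axis, clockwise, at h=2
p,r=pose();segs=[]
for a in np.arange(24,-31,-6): segs.append((*seat(a,2),1,0))
rows(p,r,segs)
E
```

```text
clock: 25.08
tcp_pos: [624.0, -52.4, 150.1]
orientation: [-0.145, 0.419, 0.87, 0.215]
wrist_force: [0.7, -0.5, -3.4]
grip_width: 0.184
grip_force: 55.0
(array([-0.12,  0.07,  2.19]), np.float64(30.043814732036058), array([ 0., -0., -1.])) [-0.97 -0.12 -0.05]
[[[0.5,-7.2,0.2,0.002,0,0.105,0],[0.3,-7.4,0,0,0,0.105,0],[0.4,-7.3,0,0,0,0.105,0],[0.4,-7.3,0,0,0,0.105,0],[0.4,-7.3,0,0,0,0.104,0],[0.4,-7.3,0,0,0,0.105,0],[0.4,-7.3,0,0,0,0.105,0],[0.3,-7.4,0,0,0,0.105,0]]]
[[[0.4,-7.3,0,0,0,0.104,0],[0.4,-7.3,0,0,0,0.105,0],[0,0,0,0,0,0,0],[0,0,0,0,0,0,0],[0,0,0,0,0,0,0],[0,0,0,0,0,0,0],[0,0,0,0,0,0,0],[0,0,0,0,0,0,0]]]
```

```bash
python3 -m crank '[[[0.1,-3.9,0,0,0,0.056,0],[0.1,-3.9,0,0,0,0.056,0],[0.1,-3.9,0,0,0,0.056,0],[0.1,-3.9,0,0,0,0.056,0],[0.1,-3.9,0,0,0,0.056,0],[0.1,-3.9,0,0,0,0.056,0],[0.1,-3.9,0,0,0,0.056,0],[0.1,-3.9,0,0,0,0.056,0]]]'
python3 -c "
from wr import *;print(where(),arm.read_state()['ft_torque'])
p,r=pose();rows(p,r,[(*seat(a,1.5),1,0) for a in (4,1,-2,-5,-8,-11,-14,-17,-20,-23,-26,-29,-32,-34)])"
```

```text
clock: 25.75
tcp_pos: [598.1, -64.7, 145.7]
orientation: [-0.187, 0.603, 0.755, 0.178]
wrist_force: [3.9, 1.2, -5.9]
grip_width: 0.188
grip_force: 55.2
(array([-0.32, -2.2 ,  2.51]), np.float64(4.36674111531283), array([-0.  , -0.01, -1.  ])) [-1.07 -1.14 -0.03]
[[[0.5,-2.6,1.1,0.005,0.001,0.006,0],[0.1,-3.7,0,0,0,0.053,0],[0.1,-3.6,0,0,0,0.052,0],[0.1,-3.7,0,0,0,0.052,0],[0.1,-3.7,0,0,0,0.053,0],[0.1,-3.6,0,0,0,0.052,0],[0.1,-3.7,0,0,0,0.053,0],[0.1,-3.6,0,0,0,0.052,0]]]
[[[0.1,-3.7,0,0,0,0.052,0],[0,-3.7,0,0,0,0.053,0],[0.1,-3.6,0,0,0,0.052,0],[0.1,-3.7,0,0,0,0.052,0],[0.1,-3.7,0,0,0,0.053,0],[0.1,-2.4,0,0,0,0.035,0],[0,0,0,0,0,0,0],[0,0,0,0,0,0,0]]]
```

```bash
python3 -m crank '[[[0.5,-2.6,0.5,0,0,0.006,0],[0.1,-3.7,0,0,0,0.052,0],[0.1,-3.7,0,0,0,0.052,0],[0.1,-3.7,0,0,0,0.052,0],[0.1,-3.7,0,0,0,0.052,0],[0.1,-3.7,0,0,0,0.052,0],[0.1,-3.7,0,0,0,0.052,0],[0.1,-3.7,0,0,0,0.052,0]]]'
python3 -m crank '[[[0.1,-3.7,0,0,0,0.052,0],[0.1,-3.7,0,0,0,0.052,0],[0.1,-3.7,0,0,0,0.052,0],[0.1,-3.7,0,0,0,0.052,0],[0.1,-3.7,0,0,0,0.052,0],[0.1,-2.4,0,0,0,0.035,0],[0,0,0,0,0,0,0],[0,0,0,0,0,0,0]]]'
python3 - <<'E'
from wr import *;print(where(),arm.read_state()['ft_torque'])
for n in ('side','top'):
    p,d=snap(n);L=(cloud(n,d).reshape(-1,3)-P0)@F
    rr=np.hypot(L[:,0],L[:,1]);a=np.degrees(np.arctan2(L[:,1],L[:,0]))
    q=(rr>36)&(rr<54)&(L[:,2]>6)&(L[:,2]<20);print(n,np.sort(a[q])[::4])
    c=proj(n,P0+F@[-30,0,40])[0].astype(int)
    print(c);cv2.imwrite(f'pics/s1_{n}.png',cv2.resize(p[c[1]-50:c[1]+50,c[0]-65:c[0]+65,::-1],None,fx=4,fy=4))
E
```

```text
clock: 26.42
tcp_pos: [571.8, -66.3, 147.0]
orientation: [-0.215, 0.732, 0.631, 0.142]
wrist_force: [9.7, 0.5, -6.6]
grip_width: 0.184
grip_force: 55.0
clock: 27.08
tcp_pos: [552.2, -61.4, 151.4]
orientation: [-0.234, 0.816, 0.517, 0.109]
wrist_force: [9.0, 0.4, -6.3]
grip_width: 0.186
grip_force: 55.0
(array([-0.33, -1.31,  2.67]), np.float64(-33.60043563269915), array([-0.  , -0.01, -1.  ])) [-1.37 -1.68 -1.1 ]
side [63.56 66.5  69.73 71.85 74.66 78.54 80.33 81.8 ]
[288 200]
top [-9.99 -6.65 -5.24 -3.44 -2.31  0.02  1.91  3.89  6.34  7.94 60.31 62.13
 63.83 65.68 67.68 70.36 70.87 73.1  74.29 78.97 79.81]
[277 208]
```

```bash
python3 -m crank '[[[-0.1,3.7,0,0,0,-0.052,0],[-0.1,3.7,0,0,0,-0.052,0],[-0.1,3.7,0,0,0,-0.052,0],[0,0,0,0,0,0,0],[0,0,-6,0,0,0,0],[0,0,-9,0,0,0,0],[0,0,-10,0,0,0,0],[0,0,-10,0,0,0,0]]]'
python3 -m crank '[[[0,0,-10,0,0,0,0],[0,0,0,0,0,0,0],[0,0,0,0,0,0,0],[0,0,0,0,0,0,0],[0,0,0,0,0,0,0],[0,0,0,0,0,0,0],[0,0,0,0,0,0,0],[0,0,0,0,0,0,0]]]'
python3 - <<'E'
from wr import *;print(where())
p,r=pose();rows(p,r,[(*seat(a,47),1,0) for a in np.linspace(-19,35,10)])
p,d=snap('side');L=(cloud('side',d).reshape(-1,3)-P0)@F
rr=np.hypot(L[:,0],L[:,1]);a=np.degrees(np.arctan2(L[:,1],L[:,0]))
q=(rr>36)&(rr<54)&(L[:,2]>6)&(L[:,2]<20);print(np.sort(a[q])[::4])
E
```

```text
clock: 27.85
tcp_pos: [559.6, -82.0, 178.8]
orientation: [-0.229, 0.773, 0.579, 0.123]
wrist_force: [-0.0, 0.5, -3.4]
grip_width: 0.192
grip_force: 55.0
clock: 28.52
tcp_pos: [560.9, -86.6, 186.7]
orientation: [-0.228, 0.773, 0.579, 0.124]
wrist_force: [0.7, -0.5, -3.9]
grip_width: 0.184
grip_force: 55.0
(array([-0.05,  3.13, 46.29]), np.float64(-24.789231034557904), array([ 0., -0., -1.]))
[[[1.7,9.9,-0.8,0,-0.002,-0.101,0],[0.4,7.3,0,0,0,-0.105,0],[0.4,7.3,0,0,0,-0.104,0],[0.4,7.3,0,0,0,-0.105,0],[0.4,7.3,0,0,0,-0.105,0],[0.3,7.4,0,0,0,-0.105,0],[0.4,7.3,0,0,0,-0.104,0],[0.4,7.3,0,0,0,-0.105,0]]]
[[[0.4,7.3,0,0,0,-0.105,0],[0.4,7.3,0,0,0,-0.105,0],[0,0,0,0,0,0,0],[0,0,0,0,0,0,0],[0,0,0,0,0,0,0],[0,0,0,0,0,0,0],[0,0,0,0,0,0,0],[0,0,0,0,0,0,0]]]
[-10.74  -4.31   4.51   6.08   7.25   8.11   9.3   64.16  66.95  69.57
  72.01  73.38  74.67  78.38  80.02  81.45  82.68  83.68]
```

```bash
python3 -m crank '[[[1.7,9.9,-0.8,0,-0.002,-0.105,0],[0.4,7.3,0,0,0,-0.105,0],[0.4,7.3,0,0,0,-0.105,0],[0.4,7.3,0,0,0,-0.105,0],[0.4,7.3,0,0,0,-0.105,0],[0.4,7.3,0,0,0,-0.105,0],[0.4,7.3,0,0,0,-0.105,0],[0.4,7.3,0,0,0,-0.105,0]]]'
python3 -m crank '[[[0.4,7.3,0,0,0,-0.105,0],[0.4,7.6,0,0,0,-0.109,0],[0,0,0,0,0,0,0],[0,0,0,0,0,0,0],[0,0,0,0,0,0,0],[0,0,0,0,0,0,0],[0,0,0,0,0,0,0],[0,0,0,0,0,0,0]]]'
python3 - <<'E'
from wr import *;print(where())
w,phi,_=where()
for n in ('top','side'):
    p,d=snap(n);L=(cloud(n,d).reshape(-1,3)-P0)@F-[0,0,30]
    q=L[(L[:,2]>59)&(L[:,2]<72)&(L[:,0]>-130)&(abs(L[:,1])<95)]
    ring=q[np.hypot(q[:,0],q[:,1])<36]
    c,s=np.cos(np.radians(phi)),np.sin(np.radians(phi))
    u=ring[:,0]*c+ring[:,1]*s;v=-ring[:,0]*s+ring[:,1]*c
    print(n,len(ring),'along max',u.max(),'across',v.min(),v.max(),'z',np.median(ring[:,2]))
    h=q[(q[:,0]*c+q[:,1]*s<-32)&(q[:,0]*c+q[:,1]*s>-60)]
    vv=-h[:,0]*s+h[:,1]*c;print('handle',len(h),vv.min(),vv.max())
p,r=pose();rows(p,r,[(*seat(36,20),4,0),(*seat(36,11),4,0)])
E
```

```text
clock: 29.23
tcp_pos: [620.4, -79.0, 187.2]
orientation: [-0.157, 0.468, 0.845, 0.205]
wrist_force: [-0.1, -0.4, -4.0]
grip_width: 0.186
grip_force: 55.0
clock: 29.9
tcp_pos: [631.9, -70.9, 191.0]
orientation: [-0.135, 0.377, 0.889, 0.22]
wrist_force: [0.6, -0.2, -2.6]
grip_width: 0.186
grip_force: 55.0
(array([-0.13,  0.65, 47.3 ]), np.float64(35.52882186916177), array([-0., -0., -1.]))
top 368 along max 32.63192400585341 across -33.90495863620238 32.952888767425485 z 65.10292219728137
handle 117 -21.14097686909875 20.57030637050211
side 353 along max 29.524084263217084 across -32.18208632500307 35.48408197824922 z 66.44511470815823
handle 93 -18.007206302224944 20.96646157280302
[[[-0.1,0.3,6.8,0,0,-0.002,0],[0,0.2,6.9,0,0,-0.002,0],[-0.1,0.3,6.8,0,0.001,-0.002,0],[-0.1,0.2,6.8,0,0,-0.002,0],[0,0,2.3,0,0,0,0],[0,0,2.2,0,0,0,0],[0,0,2.3,0,0,0,0],[0,0,2.2,0,0,0,0]]]
```

```bash
python3 -m crank '[[[-0.1,0.3,6.8,0,0,-0.002,0],[-0.1,0.3,6.8,0,0,-0.002,0],[-0.1,0.2,6.8,0,0,-0.002,0],[-0.1,0.2,6.8,0,0,-0.002,0],[0,0,2.3,0,0,0,0],[0,0,2.3,0,0,0,0],[0,0,2.3,0,0,0,0],[0,0,2.3,0,0,0,0]]]'
python3 -m crank '[[[0,0,0,0,0,0,0],[0,0,2,0,0,0,0],[0,0,2,0,0,0,0],[0,0,2,0,0,0,0],[0,0,2,0,0,0,0],[0,0,1,0,0,0,0],[0,0,0,0,0,0,0],[0,0,0,0,0,0,0]]]'
python3 - <<'E'
from wr import *;print(where(),arm.read_state()['ft_torque'])
p,r=pose();rows(p,r,[(*seat(a,1.5),1,0) for a in np.arange(33,-25,-3)])
E
```

```text
clock: 30.67
tcp_pos: [630.6, -52.3, 159.6]
orientation: [-0.134, 0.373, 0.891, 0.221]
wrist_force: [-0.2, 0.4, -3.7]
grip_width: 0.188
grip_force: 55.0
clock: 31.33
tcp_pos: [629.8, -47.8, 151.9]
orientation: [-0.134, 0.373, 0.891, 0.221]
wrist_force: [-0.1, -0.3, -4.1]
grip_width: 0.187
grip_force: 55.0
(array([-0.08, -0.15,  1.83]), np.float64(36.058474819467584), array([-0., -0., -1.])) [-0.94 -0.11 -0.01]
[[[0.2,-3.8,0.4,0,0.001,0.053,0],[0.1,-3.7,0,0,0,0.053,0],[0.1,-3.6,0,0,0,0.052,0],[0.1,-3.7,0,0,0,0.052,0],[0.1,-3.7,0,0,0,0.053,0],[0.1,-3.6,0,0,0,0.052,0],[0.1,-3.7,0,0,0,0.053,0],[0.1,-3.7,0,0,0,0.052,0]]]
[[[0.1,-3.6,0,0,0,0.052,0],[0.1,-3.7,0,0,0,0.053,0],[0.1,-3.7,0,0,0,0.052,0],[0.1,-3.6,0,0,0,0.052,0],[0.1,-3.7,0,0,0,0.053,0],[0.1,-3.7,0,0,0,0.052,0],[0.1,-3.6,0,0,0,0.052,0],[0.1,-3.7,0,0,0,0.053,0]]]
[[[0.1,-3.6,0,0,0,0.052,0],[0.1,-3.7,0,0,0,0.052,0],[0.1,-3.7,0,0,0,0.053,0],[0.1,-3.6,0,0,0,0.052,0],[0,0,0,0,0,0,0],[0,0,0,0,0,0,0],[0,0,0,0,0,0,0],[0,0,0,0,0,0,0]]]
```

```bash
python3 -m crank '[[[0.2,-3.8,0.4,0,0,0.052,0],[0.1,-3.7,0,0,0,0.052,0],[0.1,-3.7,0,0,0,0.052,0],[0.1,-3.7,0,0,0,0.052,0],[0.1,-3.7,0,0,0,0.052,0],[0.1,-3.7,0,0,0,0.052,0],[0.1,-3.7,0,0,0,0.052,0],[0.1,-3.7,0,0,0,0.052,0]]]'
python3 -m crank '[[[0.2,-3.7,0,0,0,0.052,0],[0.1,-3.7,0,0,0,0.052,0],[0.1,-3.7,0,0,0,0.052,0],[0.1,-3.7,0,0,0,0.052,0],[0.1,-3.7,0,0,0,0.052,0],[0.1,-3.7,0,0,0,0.052,0],[0.1,-3.7,0,0,0,0.052,0],[0,0,0,0,0,0,0]]]'
python3 - <<'E'
from wr import *;print(where(),arm.read_state()['ft_torque'])
p,r=pose();rows(p,r,[(*seat(a,1.5),1,0) for a in np.arange(-13,-30,-2)])
E
```

```text
clock: 32.0
tcp_pos: [607.1, -61.7, 146.0]
orientation: [-0.174, 0.55, 0.795, 0.19]
wrist_force: [4.8, 0.7, -4.7]
grip_width: 0.185
grip_force: 55.2
clock: 32.67
tcp_pos: [581.7, -66.4, 145.5]
orientation: [-0.206, 0.685, 0.682, 0.155]
wrist_force: [4.4, 1.5, -5.6]
grip_width: 0.19
grip_force: 55.0
(array([-0.45, -1.52,  1.88]), np.float64(-8.649286794423384), array([-0.  , -0.01, -1.  ])) [-1.18 -1.07 -0.36]
[[[0.4,-6.9,0.5,0.006,0.002,0.076,0],[0.1,-2.4,0,0,0,0.035,0],[0,-2.5,0,0,0,0.035,0],[0,-2.4,0,0,0,0.035,0],[0.1,-2.4,0,0,0,0.035,0],[0,-2.5,0,0,0,0.034,0],[0.1,-2.4,0,0,0,0.035,0],[0,-2.5,0,0,0,0.035,0]]]
[[[0.1,-2.4,0,0,0,0.035,0],[0,0,0,0,0,0,0],[0,0,0,0,0,0,0],[0,0,0,0,0,0,0],[0,0,0,0,0,0,0],[0,0,0,0,0,0,0],[0,0,0,0,0,0,0],[0,0,0,0,0,0,0]]]
```

```bash
python3 -m crank '[[[0.1,-2.5,0.4,0,0,0.035,0],[0.1,-2.5,0,0,0,0.035,0],[0.1,-2.5,0,0,0,0.035,0],[0.1,-2.5,0,0,0,0.035,0],[0.1,-2.5,0,0,0,0.035,0],[0.1,-2.5,0,0,0,0.035,0],[0,0,0,0,0,0,0],[0,0,0,0,0,0,0]]]'
python3 -c "
from wr import *;print(where(),arm.read_state()['ft_torque'])
for n in ('side','top'):
    p,d=snap(n);L=(cloud(n,d).reshape(-1,3)-P0)@F
    rr=np.hypot(L[:,0],L[:,1]);a=np.degrees(np.arctan2(L[:,1],L[:,0]))
    q=(rr>36)&(rr<54)&(L[:,2]>5)&(L[:,2]<20)&(a>-5)&(a<100);print(n,np.sort(a[q])[::4])
"
```

```text
clock: 33.33
tcp_pos: [567.4, -65.4, 147.2]
orientation: [-0.22, 0.752, 0.607, 0.133]
wrist_force: [5.3, -0.6, -5.1]
grip_width: 0.186
grip_force: 55.0
(array([-0.55, -1.64,  1.82]), np.float64(-20.55427012914067), array([-0.  , -0.01, -1.  ])) [-1.31 -1.13 -0.46]
side [-4.69  5.63  6.88  7.68  9.84 20.22 21.35 23.15 28.62 30.17 32.78 33.96
 34.76 35.83]
top [-4.16 -3.02 -0.5   0.12  1.62  2.61  3.83  5.51  7.13  9.17 17.05 18.42
 20.17 22.06 23.38 24.71 26.92 28.38 29.36 30.95 32.73 61.4 ]
```

```bash
python3 -m crank '[[[0.1,-1.8,0,0,0,0.026,0],[0.1,-1.8,0,0,0,0.026,0],[0.1,-1.8,0,0,0,0.026,0],[0.1,-1.8,0,0,0,0.026,0],[0,0,0,0,0,0,0],[0,0,0,0,0,0,0],[0,0,0,0,0,0,0],[0,0,0,0,0,0,0]]]'
python3 -c "
from wr import *;print(where(),arm.read_state()['ft_torque'])"
```

```text
clock: 34.1
tcp_pos: [560.7, -63.9, 148.6]
orientation: [-0.226, 0.782, 0.567, 0.121]
wrist_force: [5.1, -1.1, -5.5]
grip_width: 0.188
grip_force: 55.0
(array([-0.61, -1.84,  1.87]), np.float64(-26.50859380272938), array([-0.  , -0.01, -1.  ])) [-1.44 -1.17 -0.43]
```

```bash
python3 -m crank '[[[0.1,-1.8,0,0,0,0.026,0],[0.1,-1.8,0,0,0,0.026,0],[0,0,0,0,0,0,0],[0,0,0,0,0,0,0],[0,0,0,0,0,0,0],[0,0,0,0,0,0,0],[0,0,0,0,0,0,0],[0,0,0,0,0,0,0]]]'
python3 -c "
from wr import *;print(where(),arm.read_state()['ft_torque'])
for n in ('side','top'):
    p,d=snap(n,'home_'+n+'.png');L=(cloud(n,d).reshape(-1,3)-P0)@F
    rr=np.hypot(L[:,0],L[:,1]);a=np.degrees(np.arctan2(L[:,1],L[:,0]))
    q=(rr>36)&(rr<54)&(L[:,2]>5)&(L[:,2]<20)&(a>-5)&(a<100);print(n,np.sort(a[q])[::4])
    c=proj(n,P0+F@[0,0,30])[0].astype(int)
    cv2.imwrite(f'pics/h_{n}.png',cv2.resize(p[c[1]-40:c[1]+40,c[0]-55:c[0]+55,::-1],None,fx=5,fy=5,interpolation=cv2.INTER_CUBIC))
"
```

```text
clock: 34.77
tcp_pos: [558.8, -63.6, 149.4]
orientation: [-0.228, 0.797, 0.548, 0.116]
wrist_force: [8.1, -2.7, -8.0]
grip_width: 0.187
grip_force: 55.4
(array([-1.33, -3.12,  2.11]), np.float64(-29.370677734362747), array([-0.01, -0.01, -1.  ])) [-1.86 -2.   -0.18]
side [10.79 16.02 18.97 22.06 26.02 26.67 27.8  29.91]
top [-4.56 -1.36 -0.03  2.75  3.49  6.14  8.11 11.3  12.56 14.18 15.94 17.51
 18.69 19.87 21.2  23.35 24.84 26.17 27.94]
```

View pics/h_top.png

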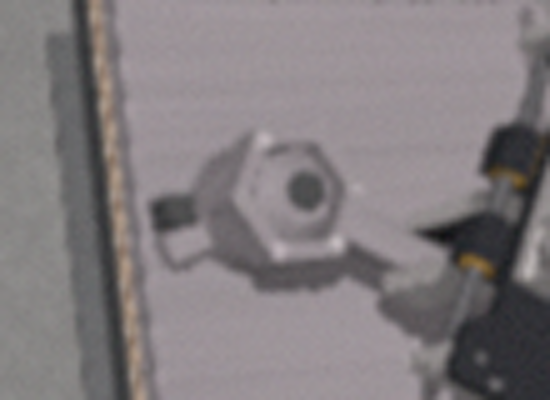

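The picture shows the lug at (185,245) lying against the stop block at (175,210), and the reaction force is rising. I'll give one more nudge, back off within the play and lift.

```bash
python3 -m crank '[[[0.1,-1.8,0,0,0,0.02,0],[0.1,-1.8,0,0,0,0.02,0],[0,0,0,0,0,0,0],[0,0,0,0,0,0,0],[0,0,0,0,0,0,0],[0,0,0,0,0,0,0],[0,0,0,0,0,0,0],[0,0,0,0,0,0,0]]]'
python3 - <<'E'
from wr import *;print(where(),arm.read_state()['ft_torque'])
p,r=pose()
rows(p,r,[(*seat(-25,2),2,0),(*seat(-22,2),2,0),(*seat(-22,10),3,0),(*seat(-22,70),4,0)])
E
```

```text
clock: 35.53
tcp_pos: [557.5, -63.4, 150.0]
orientation: [-0.228, 0.808, 0.532, 0.112]
wrist_force: [11.6, -2.5, -10.3]
grip_width: 0.187
grip_force: 56.2
(array([-2.04, -4.29,  2.46]), np.float64(-31.58947886329709), array([-0.01, -0.01, -1.  ])) [-2.38 -3.   -0.4 ]
[[[0,1.7,0.4,0.007,0.002,-0.057,0],[-0.1,1.6,0.3,0.008,0.002,-0.058,0],[0,1.8,0,0,0,-0.026,0],[0,1.9,0,0,0,-0.026,0],[0,0,-2.7,0,0,0,0],[0,0,-2.6,0,0,0,0],[0,0,-2.7,0,0,0,0],[0,0,-15,0,0,0,0]]]
[[[0,0,-15,0,0,0,0],[0,0,-15,0,0,0,0],[0,0,-15,0,0,0,0],[0,0,0,0,0,0,0],[0,0,0,0,0,0,0],[0,0,0,0,0,0,0],[0,0,0,0,0,0,0],[0,0,0,0,0,0,0]]]
```

```bash
python3 -m crank '[[[0,2.2,0,0,0,-0.05,0],[0,2.2,0,0,0,-0.05,0],[0,2.5,0,0,0,-0.04,0],[0,2.5,0,0,0,-0.04,0],[0,0,0,0,0,0,0],[0,0,0,0,0,0,0],[0,0,0,0,0,0,0],[0,0,0,0,0,0,0]]]'
python3 -c "
from wr import *;print(where(),arm.read_state()['ft_torque'])"
python3 -m crank '[[[0,0,-3,0,0,0,0],[0,0,-3,0,0,0,0],[0,0,-4,0,0,0,0],[0,0,-6,0,0,0,0],[0,0,-8,0,0,0,0],[0,0,-15,0,0,0,0],[0,0,-15,0,0,0,0],[0,0,-15,0,0,0,0]]]'
python3 -m crank '[[[0,0,-15,0,0,0,0],[0,0,0,0,0,0,0],[0,0,0,0,0,0,0],[0,0,0,0,0,0,0],[0,0,0,0,0,0,0],[0,0,0,0,0,0,0],[0,0,0,0,0,0,0],[0,0,0,0,0,0,0]]]'
python3 - <<'E'
from wr import *;print(where(),arm.read_state()['ft_torque'])
for n in ('side','top'):
    p,d=snap(n);L=(cloud(n,d).reshape(-1,3)-P0)@F
    rr=np.hypot(L[:,0],L[:,1]);a=np.degrees(np.arctan2(L[:,1],L[:,0]))
    q=(rr>36)&(rr<54)&(L[:,2]>5)&(L[:,2]<20)&(a>-15)&(a<100);print(n,np.sort(a[q])[::4])
    c=proj(n,P0+F@[0,0,30])[0].astype(int)
    if n=='top': cv2.imwrite(f'pics/lift_{n}.png',cv2.resize(p[c[1]-40:c[1]+40,c[0]-55:c[0]+55,::-1],None,fx=5,fy=5,interpolation=cv2.INTER_CUBIC))
p,r=pose()
a=np.radians(19.25);u=np.array([np.cos(a),np.sin(a),0]);G=np.array([510,-390,0.])
T=tool([0,0,-1],u)
M=(p+[20,-100,150]);V=tool([0,0,-1],[0.6,.8,0])
rows(p,r,[(M,V,10,0),(G+[0,0,250],T,8,0),(G+[0,0,30],T,10,0)])
E
```

```text
clock: 36.2
tcp_pos: [564.3, -65.1, 148.4]
orientation: [-0.219, 0.758, 0.6, 0.132]
wrist_force: [7.6, -1.3, -5.1]
grip_width: 0.186
grip_force: 55.2
(array([0.23, 0.16, 2.47]), np.float64(-21.593677939729176), array([-0.01, -0.01, -1.  ])) [-1.68 -1.5  -1.28]
clock: 36.87
tcp_pos: [564.5, -97.2, 208.9]
orientation: [-0.224, 0.756, 0.601, 0.129]
wrist_force: [0.8, 0.1, -3.8]
grip_width: 0.186
grip_force: 55.0
clock: 37.53
tcp_pos: [565.8, -104.1, 220.6]
orientation: [-0.224, 0.756, 0.601, 0.129]
wrist_force: [-0.1, -0.3, -4.0]
grip_width: 0.187
grip_force: 55.0
(array([ 2.75,  4.51, 84.54]), np.float64(-21.58401740614299), array([-0.,  0., -1.])) [-0.96 -0.02 -0.02]
side [-9.45  5.52  7.11  8.49 10.98 13.45 15.73 18.17 22.3  24.37 27.06 28.13
 29.13 30.06]
top [-9.39 -7.15 -6.03 -3.09 -2.8  -0.06  1.09  2.98  4.52  5.78  7.08  8.98
 12.06 13.25 15.   16.4  17.97 19.62 21.19 22.44 23.77 25.26 26.67 45.8 ]
[[[-1.1,1,-18.1,-0.029,-0.044,0.041,0],[-1.7,1.5,-18,-0.029,-0.044,0.04,0],[-2.6,2.1,-17.8,-0.029,-0.044,0.041,0],[-3.1,2.8,-17.6,-0.029,-0.044,0.04,0],[-3.9,3.4,-17.4,-0.029,-0.044,0.041,0],[-4.4,4.1,-17.1,-0.029,-0.044,0.04,0],[-5,4.8,-16.8,-0.029,-0.044,0.041,0],[-5.6,5.5,-16.4,-0.029,-0.044,0.041,0]]]
[[[-6,6.1,-16,-0.029,-0.043,0.04,0],[-6.4,6.9,-15.5,-0.03,-0.044,0.041,0],[-24.3,6.3,15.1,0,0,0.074,0],[-23.7,8.1,15.1,0,0,0.074,0],[-23.1,9.9,15.1,0,0,0.074,0],[-22.2,11.5,15.1,0,0,0.074,0],[-21.4,13.1,15.1,0,0,0.073,0],[-20.3,14.7,15.1,0,0,0.074,0]]]
[[[-19.2,16.1,15.1,0,-0.001,0.074,0],[-18,17.5,15.1,0,0,0.074,0],[0,0,22,0,0,0,0],[0,0,22,0,0,0,0],[0,0,22,0,0,0,0],[0,0,22,0,0,0,0],[0,0,22,0,0,0,0],[0.1,0,22,0,0,0,0]]]
[[[0,0,22,0,0,0,0],[0,0,22,0,0,0,0],[0,-0.1,22,0,0,0,0],[0,0,22,0,0,0,0],[0,0,0,0,0,0,0],[0,0,0,0,0,0,0],[0,0,0,0,0,0,0],[0,0,0,0,0,0,0]]]
```

View pics/lift_top.png

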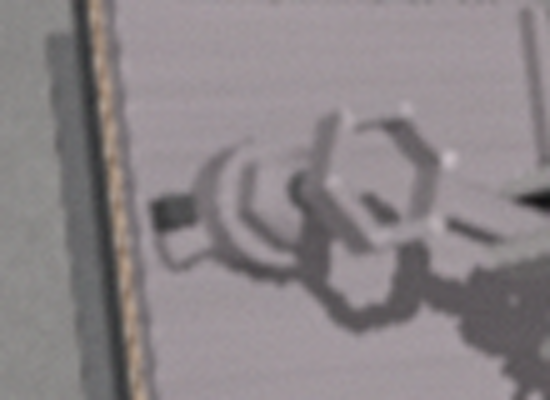

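The picture shows the ring lifted clear at (385,180) and the lug at (185,245) still home against the stop. Now I'll carry the wrench back to its free spot on the table.

```bash
python3 -m crank '[[[-1.1,1,-18.1,-0.029,-0.044,0.041,0],[-1.7,1.5,-18,-0.029,-0.044,0.04,0],[-2.6,2.1,-17.8,-0.029,-0.044,0.041,0],[-3.1,2.8,-17.6,-0.029,-0.044,0.04,0],[-3.9,3.4,-17.4,-0.029,-0.044,0.041,0],[-4.4,4.1,-17.1,-0.029,-0.044,0.04,0],[-5,4.8,-16.8,-0.029,-0.044,0.041,0],[-5.6,5.5,-16.4,-0.029,-0.044,0.041,0]]]'
python3 -m crank '[[[-6,6.1,-16,-0.029,-0.043,0.04,0],[-6.4,6.9,-15.5,-0.03,-0.044,0.041,0],[-24.3,6.3,15.1,0,0,0.074,0],[-23.7,8.1,15.1,0,0,0.074,0],[-23.1,9.9,15.1,0,0,0.074,0],[-22.2,11.5,15.1,0,0,0.074,0],[-21.4,13.1,15.1,0,0,0.073,0],[-20.3,14.7,15.1,0,0,0.074,0]]]'
python3 -m crank '[[[-19.2,16.1,15.1,0,0,0.074,0],[-18,17.5,15.1,0,0,0.074,0],[0,0,22,0,0,0,0],[0,0,22,0,0,0,0],[0,0,22,0,0,0,0],[0,0,22,0,0,0,0],[0,0,22,0,0,0,0],[0,0,22,0,0,0,0]]]'
python3 -m crank '[[[0,0,22,0,0,0,0],[0,0,22,0,0,0,0],[0,0,20,0,0,0,0],[0,0,10,0,0,0,0],[0,0,0,0,0,0,0],[0,0,0,0,0,0,0],[0,0,0,0,0,0,0],[0,0,0,0,0,0,0]]]'
python3 - <<'E'
from wr import *
p,r=pose();print(p,r.as_matrix())
p,d=snap('side');C=cloud('side',d).reshape(-1,3)
W=C[(C[:,0]>535)&(C[:,0]<620)&(abs(C[:,1]+370)<50)&(C[:,2]>15)&(C[:,2]<90)]
print(len(W),W.min(0),W.max(0),np.median(W,0))
E
```

```text
clock: 38.3
tcp_pos: [581.6, -184.4, 342.1]
orientation: [-0.045, 0.875, 0.481, 0.026]
wrist_force: [-0.8, 0.2, -3.8]
grip_width: 0.188
grip_force: 55.0
clock: 38.97
tcp_pos: [528.5, -343.5, 279.5]
orientation: [-0.001, 0.971, 0.238, 0.001]
wrist_force: [-0.5, -0.6, -3.2]
grip_width: 0.186
grip_force: 55.0
clock: 39.63
tcp_pos: [510.4, -389.0, 116.9]
orientation: [-0.001, 0.986, 0.167, 0.001]
wrist_force: [0.0, 0.4, -3.5]
grip_width: 0.189
grip_force: 55.0
clock: 40.3
tcp_pos: [511.1, -391.0, 45.7]
orientation: [0.001, 0.986, 0.167, 0.001]
wrist_force: [0.5, -0.7, -4.0]
grip_width: 0.188
grip_force: 55.0
[ 511.06 -390.95   45.75] [[ 0.94  0.33  0.  ]
 [ 0.33 -0.94 -0.  ]
 [ 0.    0.   -1.  ]]
167 [ 535.   -400.35   41.59] [ 607.53 -341.75   65.03] [ 564.75 -391.5    59.39]
```

Tool is at 45.7 mm and should touch at about 3 mm.

```bash
python3 -m crank '[[[0,0,8,0,0,0,0],[0,0,8,0,0,0,0],[0,0,8,0,0,0,0],[0,0,7,0,0,0,0],[0,0,5,0,0,0,0],[0,0,3,0,0,0,0],[0,0,0,0,0,0,0],[0,0,0,0,0,0,0]]]'
python3 -m crank '[[[0,0,1,0,0,0,0],[0,0,1,0,0,0,0],[0,0,0.7,0,0,0,0],[0,0,0.6,0,0,0,0],[0,0,0,0,0,0,0],[0,0,0,0,0,0,0],[0,0,0,0,0,0,0],[0,0,0,0,0,0,0]]]'
```

```text
clock: 41.02
tcp_pos: [510.2, -390.3, 5.0]
orientation: [0.0, 0.986, 0.167, 0.0]
wrist_force: [-0.5, -1.0, -3.5]
grip_width: 0.185
grip_force: 55.0
clock: 41.68
tcp_pos: [510.5, -390.4, 3.0]
orientation: [0.0, 0.986, 0.167, 0.001]
wrist_force: [-1.3, 1.6, 5.7]
grip_width: 0.19
grip_force: 55.0
```

It is on the table now, since the force reversed. I'll release, retreat and check.

```bash
python3 -m crank '[[[0,0,0,0,0,0,60],[0,0,0,0,0,0,60],[0,0,0,0,0,0,60],[0,0,0,0,0,0,60],[0,0,0,0,0,0,60],[0,0,0,0,0,0,60],[0,0,0,0,0,0,60],[0,0,0,0,0,0,60]]]'
python3 -m crank '[[[0,0,-5,0,0,0,60],[0,0,-10,0,0,0,60],[0,0,-20,0,0,0,60],[0,0,-30,0,0,0,60],[0,0,-35,0,0,0,60],[0,0,-35,0,0,0,60],[0,0,-35,0,0,0,60],[0,0,-35,0,0,0,60]]]'
python3 -m crank '[[[0,0,-35,0,0,0,60],[0,0,-35,0,0,0,60],[0,0,-20,0,0,0,60],[0,0,0,0,0,0,60],[0,0,0,0,0,0,60],[0,0,0,0,0,0,60],[0,0,0,0,0,0,60],[0,0,0,0,0,0,60]]]'
python3 - <<'E'
from wr import *
C={}
for n in ('top','side'):
    p,d=snap(n,'end_'+n+'.png');C[n]=cloud(n,d).reshape(-1,3)
S=C['side'];W=S[(S[:,0]>430)&(S[:,0]<620)&(S[:,1]<-325)&(S[:,1]>-430)&(S[:,2]>8)&(S[:,2]<120)]
W=W[W[:,2]<60];print('wrench z',W.min(0),W.max(0))
m=C['top'];m=m[(abs(m[:,0]-400)<70)&(abs(m[:,1]-230)<80)&(m[:,2]>40)];print('mag',m.max(0),np.median(m,0),cv2.minAreaRect(m[:,:2].astype(np.float32)))
for n in C:
    L=(C[n]-P0)@F;rr=np.hypot(L[:,0],L[:,1]);a=np.degrees(np.arctan2(L[:,1],L[:,0]))
    q=(rr>36)&(rr<54)&(L[:,2]>5)&(L[:,2]<20)&(a>10)&(a<100);print(n,np.sort(a[q])[::4])
E
```

```text
clock: 42.35
tcp_pos: [510.2, -390.2, 1.8]
orientation: [0.0, 0.986, 0.167, 0.0]
wrist_force: [0.0, -0.4, -0.5]
grip_width: 0.639
grip_force: 0.0
clock: 43.02
tcp_pos: [509.7, -390.2, 209.8]
orientation: [0.001, 0.986, 0.167, 0.001]
wrist_force: [0.3, -0.6, 0.1]
grip_width: 0.636
grip_force: 0.0
clock: 43.68
tcp_pos: [509.5, -389.5, 295.5]
orientation: [-0.001, 0.986, 0.167, -0.0]
wrist_force: [0.2, 0.4, -0.2]
grip_width: 0.641
grip_force: 0.0
wrench z [ 430.01 -425.54    8.01] [ 609.44 -334.46   24.6 ]
mag [455.21 260.43  57.62] [396.38 231.49  47.57] ((397.6995849609375, 231.55007934570312), (109.87548065185547, 43.51942825317383), 8.715044975280762)
top [10.44 12.38 14.14 15.26 16.54 18.03 19.78 21.21 23.45 24.92 27.02 29.04]
side [10.38 14.74 15.73 21.31 21.92 24.22 26.66 27.95 29.11 29.74 31.09]
```

View pics/end_side.png

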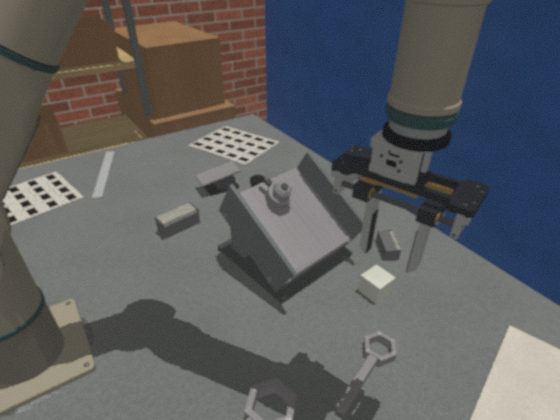

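The picture shows the wrench flat on the table at (370,365), the magazine standing at (177,217) and the lug home. The bystanders look unmoved and the gripper is clear.

```bash
python3 -c "
from workcell import arm;print(arm.close_job())"
```

```text
the job is handed in; nothing more can be done
None
```

I handed the job in at about 44 s: in the last camera check the nut's lug was against the stop, the wrench lay flat, the magazine stood upright on the table and the other desk things looked unmoved; the hand-in gave no verdict.

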